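Load the chassis kit carrier and send it to the assembly station

ROBOT

A 6-joint arm with a two-finger parallel gripper is mounted at the origin on a cart in front of the work surface, level with it; the furniture and walls round the work are solid. World frame = base frame: x ahead of the robot, y to its left, z up, the work surface at z = 0. Lengths are in m, angles in rad, forces in N, time in s.
With the tool pointing down it reaches from about 0.3 to 0.775 m from the base axis. Payload 14.6 kg.
Tool frame: the origin (TCP) lies midway between the tips of the shut fingers; the grasp point (between the pads) lies 19 mm behind it (ctrl.pinch_z is the distance from the TCP to the grasp point, in m); z points along the fingers, y is the line along which they close (so a half turn about z gives the same grasp; the last joint's range is limited). The gripper opens to 94 mm and grips with 3 to 60 N. Pads are 16 mm wide; open, the fingers measure 119 mm over their backs; the gripper's body (75 mm by 177 mm) begins 78 mm behind the grasp point.
Start: joints at [1.128, 0.3, 1.521, -0, 1.321, -0.067], TCP at [0.202, 0.512, 0.205] pointing down, gripper open.
Joint ranges: [-3.03, 3.03], [-0.79, 2.21], [0.23, 2.52], [-1.04, 4.18], [0, 3.07], [-2.55, 2.55]. Speed limits (rad/s): [2.22, 2.22, 2.57, 3.14, 3.14, 3.14].

INTERFACE

Orientations are given as [roll, pitch, yaw] about the fixed x, y, z axes, in that order (R = Rz(yaw) Ry(pitch) Rx(roll)).
In Python, from station import ctrl gives the robot as it stands.
- The arm moves only by the tool jog_arm, never from a script. Its argument "motion" is a list of rows, each a list of 7 numbers: the shift along the tool's x, y, z in m, then the turn, a rotation vector about the tool's x, y, z in rad, then the opening, from -1 (shut) to 1 (fully open). In form: [[tx, ty, tz, rx, ry, rz, gripper], ...]. A call has 1 to 5 rows; each row shifts and turns the commanded pose from where the row before left it, along the tool's axes as they then stand; what a row does not reach is not made up. A row lasts 1/10 s, in which the tool goes at most 50 mm and 8.59 degrees, less where a joint would pass 70% of its speed; a pose out of reach is approached as far as the arm can. A call is refused whole if a number of a shift passes 0.05 or a number of a turn 0.15, either way. A call with a gripper value outside its range is refused whole. The fingers move at their own pace and stop on an object; "squeeze" is the grip in N (left out, the last holds). Time passes only in rows, so rows that do not move let the fingers close. It gives the time, the measured TCP pose, the force, the opening and the grip force at its end, in the units of the state.
- ctrl.get_obs(): the state, without advancing time (a new reading comes with each control period).
- ctrl.camera(name): name is "scene" or "top" or "wrist"; returns the picture (384x512x3 uint8, red, green, blue); there is no depth.
- ctrl.camera_model(name): a dict with "intrinsics" (3x3 intrinsics, pixels), "k1" (the pictures are not rectified: a ray, as slopes to the right and down, at radius r is drawn at 1 + k1 r^2 times it, then the intrinsics apply), "rvec" (rotation vector, rad) and "tvec" (3), from world to camera coordinates, as OpenCV has them. Camera axes: x right, y down, z forward; pixel columns grow to the right and rows downward; lengths in m; the calibration is good to about 2 mm. A picture is of the moment at which its call begins: read the wrist's pose just before it. camera_model takes no time and is no camera call; for the wrist camera it gives the pose at the moment of the call.
- ctrl.hand_in(): hands the job in; it is judged then, once.
The state is a dict: "time_s": time; "qpos": joint angles; "joint_vel": joint speeds; "tau": joint torques, N m; "ee_pos": TCP position; "eef_rot": TCP orientation; "force": force on the tool from outside, world axes, zero at the start; "moment": the same for the moment, N m; "grip_width": finger opening in m; "grip_force": force on a finger pad.
Only numpy, scipy, OpenCV 4.12 (cv2) and the standard library are available. Lean on these libraries where they do the work, as an engineer would, in place of code of your own. Each camera call takes 0.05 s, during which the arm holds its last target. There are 200 camera calls.

TASK

Slide the empty kit carrier to its right-hand station until the catch clicks in, and load it there: lay each electronics part that is on the bench (the dark case, the cell holder) flat into the nest of its own shape, and lean every aluminium side plate from the rack against the carrier's steel bar, foot in the channel behind the bar, side by side. Then slide the loaded carrier along its rail to the left-hand station until it clicks, with everything still in place, and leave the mug and the tape roll alone. Two or three plates and one or both parts are there; a part that gets knocked aside must be put back in its nest.

Things in the scene. Friction and masses are not known exactly. Their poses are not given: they have to be found in the camera images.
- carrier (a joint): slide of the carrier along its rail, m; grows as the carrier goes to the left (+y of the rail unit). 0 = right-hand (loading) station, 0.120 = left-hand station; at both a spring plunger drops into a notch (pulls the carrier in from about 4 mm away, about 6 N to push out); between them it slides with about 2 N and stays where left. Hard stops at -0.012 and 0.132. It starts between the stations
- rail_unit: fixed rail base 130 x 380 mm, rails along its own y, origin at its centre on the bench. The carrier on it is a grey deck 171 mm (x) x 212 mm (y), top face 27 mm above the bench, with the nests in front (towards the robot, -x) and bar and channel at the back (+x). Its own axes are those of the carrier's points too
- post_top (a point): top centre of the carrier's upright push post, for sliding it: steel post 16 mm across, black at the top, standing 45 mm above the deck top on a tab in the middle of the deck's front edge; this point is 72 mm above the bench
- nest_wide (a point): centre of the floor of the wide nest (pocket 91 mm along x, 66 mm along y, black walls 6 mm thick and 5 mm high, floor is the deck top), right half of the deck, for dark_case. Axes as the carrier
- nest_narrow (a point): centre of the floor of the narrow nest (pocket 100 mm along x, 39 mm along y, black walls 6 mm thick and 5 mm high, floor is the deck top), left half of the deck, for cell_holder. Axes as the carrier
- channel (a point): middle of the foot channel's floor (deck top), which runs along y over the whole deck and is 20 mm wide in x: 12 mm high lip on the far (+x) side, 4 mm high lip on the near side. Axes as the carrier
- bar_mid (a point): middle of the axis of the round steel bar, 10 mm across, along y, 70 mm above the deck top, on two end posts 6 mm thick centred 100 mm either side: plates fit at y = -64, 0 and +64. It is about 28 mm nearer the robot (-x) than the channel middle, so a plate with its foot in the channel leans with its top towards the robot, 15 to 20 degrees from upright
- plate_rack: fixed plywood rack 136 mm (x) x 80 mm (y), origin at the centre of its underside, three slots across it at x = -50, 0, +50 mm, 12 mm wide, 70 mm long in y, ribs 8 mm thick up to 34 mm above the bench, slot floor 6 mm above it
- side_plate_a: flat aluminium side plate, 10 mm thick (own x) x 60 mm wide (own y) x 130 mm tall (own z), 0.16 kg, dark round marks on both faces; the two faces are alike. Origin: centre of its lower edge face. Stands upright in one slot of plate_rack at the start; may be absent
- side_plate_b: flat aluminium side plate, 10 mm thick (own x) x 60 mm wide (own y) x 130 mm tall (own z), 0.16 kg, dark round marks on both faces; the two faces are alike. Origin: centre of its lower edge face. Stands upright in one slot of plate_rack at the start; may be absent
- side_plate_c: flat aluminium side plate, 10 mm thick (own x) x 60 mm wide (own y) x 130 mm tall (own z), 0.16 kg, dark round marks on both faces; the two faces are alike. Origin: centre of its lower edge face. Stands upright in one slot of plate_rack at the start; may be absent
- dark_case: dark instrument case, 60 (own x) x 85 (own y) x 26 mm high, 0.11 kg, orange label; origin at the centre of its underside. Lies on the bench; its long side (own y) goes along the nest's x, either way round; may be absent
- cell_holder: black two-cell battery holder with cells, 33 (own x) x 94 (own y) x 17 mm high (side walls 14 mm), 0.075 kg; origin at the centre of its underside. Lies on the bench; its long side (own y) goes along the nest's x, either way round; may be absent
- mug: cream mug, 78 x 111 x 100 mm, bystander: leave alone
- tape_roll: roll of dark tape, 55 mm across, 19 mm high, bystander: leave alone
Things that resemble listed ones, but are neither listed nor needed, are in the scene too. What is shaped like the side_plate_c but brown is not meant.

How it is judged:
On the way, in this order (a step that is already met when the one before it is completed fails the run):
1. the carrier is clicked in at the right-hand (loading) station (value of joint carrier between -0.005 and 0.005 m), for 0.3 s.
2. at the loading station every part is in its nest and every plate leans on the bar with its foot in the channel (value of joint carrier between -0.006 and 0.006 m and horizontal distance between dark_case and nest_wide below 0.007 m and z of dark_case in the frame of nest_wide between -0.004 and 0.004 m and angle between the y axis of dark_case and the x axis of nest_wide, either way round below 0.15 rad and horizontal distance between cell_holder and nest_narrow below 0.007 m and z of cell_holder in the frame of nest_narrow between -0.004 and 0.004 m and angle between the y axis of cell_holder and the x axis of nest_narrow, either way round below 0.15 rad and x of side_plate_a in the frame of channel between -0.012 and 0.012 m and y of side_plate_a in the frame of channel between -0.085 and 0.085 m and z of side_plate_a in the frame of channel between -0.004 and 0.008 m and angle between side_plate_a's own z axis and vertical between 0.18 and 0.5 rad and angle between the y axis of each of side_plate_a, side_plate_b, side_plate_c and the y axis of channel, either way round below 0.15 rad and x of side_plate_b in the frame of channel between -0.012 and 0.012 m and y of side_plate_b in the frame of channel between -0.085 and 0.085 m and z of side_plate_b in the frame of channel between -0.004 and 0.008 m and angle between side_plate_b's own z axis and vertical between 0.18 and 0.5 rad and x of side_plate_c in the frame of channel between -0.012 and 0.012 m and y of side_plate_c in the frame of channel between -0.085 and 0.085 m and z of side_plate_c in the frame of channel between -0.004 and 0.008 m and angle between side_plate_c's own z axis and vertical between 0.18 and 0.5 rad), for 0.4 s.
3. the carrier is clicked in at the left-hand station (value of joint carrier between 0.115 and 0.125 m), for 0.3 s.
At the end, for the whole second after the job is handed in: Carrier at rest at the left station (0.115 to 0.125). Each part present flat in its nest (7 mm, 0.15 rad). Each plate present: foot within 12 mm of the channel middle line and 85 mm of its centre, leaning 0.18 to 0.5 rad onto the bar, square within 0.15 rad. All at rest (all of step 3 and velocity of joint carrier between -0.01 and 0.01 m/s and horizontal distance between dark_case and nest_wide below 0.007 m and z of dark_case in the frame of nest_wide between -0.004 and 0.004 m and angle between the y axis of dark_case and the x axis of nest_wide, either way round below 0.15 rad and horizontal distance between cell_holder and nest_narrow below 0.007 m and z of cell_holder in the frame of nest_narrow between -0.004 and 0.004 m and angle between the y axis of cell_holder and the x axis of nest_narrow, either way round below 0.15 rad and x of side_plate_a in the frame of channel between -0.012 and 0.012 m and y of side_plate_a in the frame of channel between -0.085 and 0.085 m and z of side_plate_a in the frame of channel between -0.004 and 0.008 m and angle between side_plate_a's own z axis and vertical between 0.18 and 0.5 rad and angle between the y axis of each of side_plate_a, side_plate_b, side_plate_c and the y axis of channel, either way round below 0.15 rad and x of side_plate_b in the frame of channel between -0.012 and 0.012 m and y of side_plate_b in the frame of channel between -0.085 and 0.085 m and z of side_plate_b in the frame of channel between -0.004 and 0.008 m and angle between side_plate_b's own z axis and vertical between 0.18 and 0.5 rad and x of side_plate_c in the frame of channel between -0.012 and 0.012 m and y of side_plate_c in the frame of channel between -0.085 and 0.085 m and z of side_plate_c in the frame of channel between -0.004 and 0.008 m and angle between side_plate_c's own z axis and vertical between 0.18 and 0.5 rad and linear speed of each of side_plate_a, side_plate_b, side_plate_c, dark_case, cell_holder below 0.02 m/s); the robot touches nothing.
It fails at once if the mug is shoved aside (more than 30 mm) (distance of mug from where it was at the start of the episode above 0.03 m).
It fails at once if the tape roll is shoved aside (more than 30 mm) (distance of tape_roll from where it was at the start of the episode above 0.03 m).
Of side_plate_a, side_plate_b, side_plate_c only 2 to 3 are there at a start; the rules pass over those that are not, and their reading is None.
Of dark_case, cell_holder only 1 to 2 are there at a start; the rules pass over those that are not, and their reading is None.
At some moment in a run one of dark_case, cell_holder may be knocked a few centimetres aside while the robot is not near it.
It also fails if it takes over 210 s, if anything falls off the work surface, if the arm or the gripper's body presses on something with over 40 N, if the wrist force passes 120 N, or if a joint passes its speed limit or range.

## Working session

There is one attempt and no reset: what is moved stays moved. The work goes in short steps, Python scripts to look and compute and a tool call to move; the robot and the scene stay as the last step left them, time stands still between calls to the robot, and variables do not carry over. Pictures are saved under pics/ and viewed, at most 14 in all, crops included, and the job is handed in when it is done.

Besides the shell and the picture viewer there is one more tool, called after ">>>" by a JSON object that holds its "name" and its "arguments", one argument or row to a line. jog_arm: Moves the arm, as the interface text tells. Its arguments: {"type":"object","properties":{"motion":{"type":"array"},"squeeze":{"type":"number"}},"required":["motion"]}

```bash
mkdir -p pics
cat > h.py <<'E'
import numpy as np, cv2
from station import ctrl
from scipy.spatial.transform import Rotation as R
def shot(name,fn):
    m=ctrl.camera_model(name); im=ctrl.camera(name); cv2.imwrite('pics/'+fn,im[:,:,::-1]); return im,m
def ray(m,uv):
    K=np.array(m['intrinsics']);k=m['k1']
    d=cv2.undistortPoints(np.array(uv,float).reshape(-1,1,2),K,np.array([k,0,0,0,0.]) ).reshape(-1,2)
    Rm=cv2.Rodrigues(np.array(m['rvec'],float))[0];t=np.array(m['tvec'],float).ravel()
    return -Rm.T@t,(np.c_[d,np.ones(len(d))])@Rm
def at(m,uv,z):
    c,d=ray(m,uv); return c+d*((z-c[2])/d[:,2])[:,None]
def proj(m,P):
    K=np.array(m['intrinsics']);return cv2.projectPoints(np.array(P,float).reshape(-1,1,3),np.array(m['rvec'],float),np.array(m['tvec'],float),K,np.array([m['k1'],0,0,0,0.]))[0].reshape(-1,2)
E
python3 - <<'E'
from h import *
import pickle
a,ma=shot('top','top0.png');b,mb=shot('scene','scene0.png')
pickle.dump((a,ma,b,mb),open('s0.pkl','wb'))
for n in('top','scene'):
    m=ctrl.camera_model(n);print(n,m,ray(m,[[256,192]]))
print(ctrl.get_obs())
cv2.imwrite('pics/top0b.png',cv2.resize(a[:,:,::-1],(800,600),interpolation=cv2.INTER_CUBIC))
cv2.imwrite('pics/scene0b.png',cv2.resize(b[:,:,::-1],(800,600),interpolation=cv2.INTER_CUBIC))
E
```

```text
top {'intrinsics': array([[383.31092946,   0.        , 259.6683137 ],
       [  0.        , 383.31092946, 188.9021186 ],
       [  0.        ,   0.        ,   1.        ]]), 'k1': -0.11430089463921433, 'rvec': array([ 2.15177855, -2.09545668,  0.14765475]), 'tvec': array([0.00368528, 0.54276591, 0.94499219])} (array([ 0.38077257, -0.00943896,  1.02104937]), array([[ 0.15511829,  0.03716522, -0.98727604]]))
scene {'intrinsics': array([[382.98092864,   0.        , 253.02818081],
       [  0.        , 382.98092864, 189.23361469],
       [  0.        ,   0.        ,   1.        ]]), 'k1': -0.0484467953919603, 'rvec': array([ 1.97839555, -0.90517379,  0.50715716]), 'tvec': array([-0.33556575,  0.29020249,  0.77354096])} (array([-0.16331756, -0.5777844 ,  0.65930269]), array([[ 0.64628516,  0.54086035, -0.53842173]]))
{'time_s': 0.1, 'qpos': array([ 1.12844396e+00,  3.00427648e-01,  1.52152004e+00, -1.27167801e-05,
        1.32068091e+00, -6.66022276e-02]), 'joint_vel': array([-1.26948284e-06, -1.66744450e-03, -1.19010594e-03, -9.31609399e-04,
        1.62423907e-03, -9.20467483e-04]), 'tau': array([ 2.60922556e-03, -5.32640433e+01, -3.53287733e+01,  7.10062799e-02,
        2.35447695e-02, -5.40810038e-05]), 'ee_pos': array([0.20174124, 0.51141517, 0.20493598]), 'eef_rot': array([-3.14055818e+00, -5.66550209e-05,  2.76584564e+00]), 'force': array([-0.36417121,  0.19895555, -0.46791924]), 'moment': array([-0.01956165,  0.08319863, -0.04378828]), 'grip_force': 0.0, 'grip_width': 0.09413641655712508}
```

View pics/top0b.png

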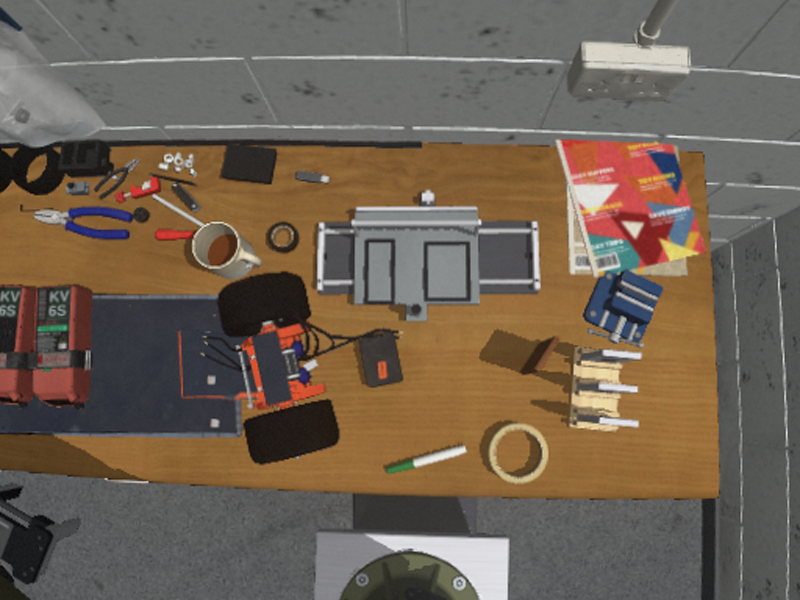

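View pics/scene0b.png

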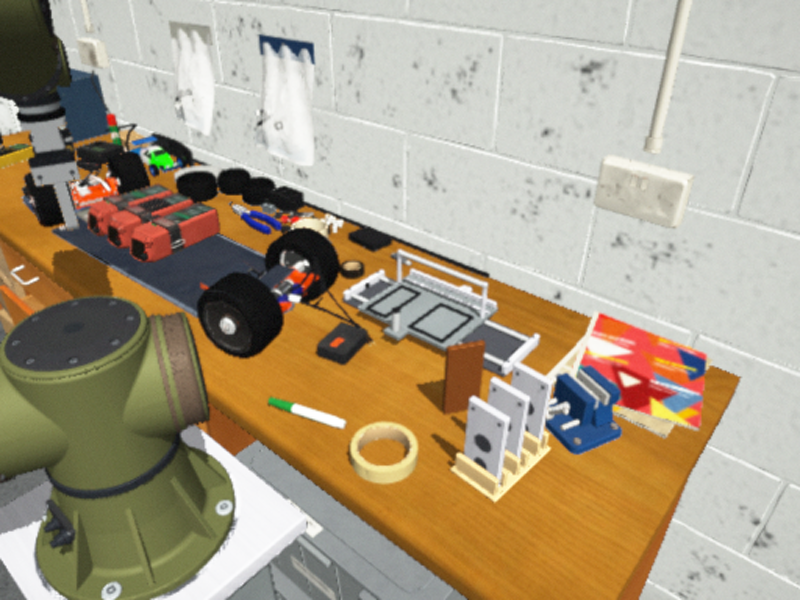

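The top view shows the carrier deck at about (417,258), the rail from x=318 to 540, the post at (415,312) and the case at (380,358). The three rack plates have tops near (625,355), (622,388) and (622,423), and the brown decoy is at (540,355). I can't see a cell holder. I'll enlarge these areas to measure them.

Run:
```python
from h import *
import pickle
a,ma,b,mb=pickle.load(open('s0.pkl','rb'))
g=a[:,:,::-1]
def z(x0,y0,w,h,s): return cv2.resize(g[y0:y0+h,x0:x0+w],None,fx=s,fy=s,interpolation=cv2.INTER_CUBIC)
C=np.zeros((600,800,3),np.uint8)
C[:320,:640]=z(195,120,160,80,4)
C[330:600,:405]=z(340,205,90,60,4.5)[:270]
C[330:570,410:650]=z(215,200,60,60,4)
D=z(0,85,150,60,4)
cv2.imwrite('pics/c1.png',C)
```

```text
(no output)
```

View pics/c1.png

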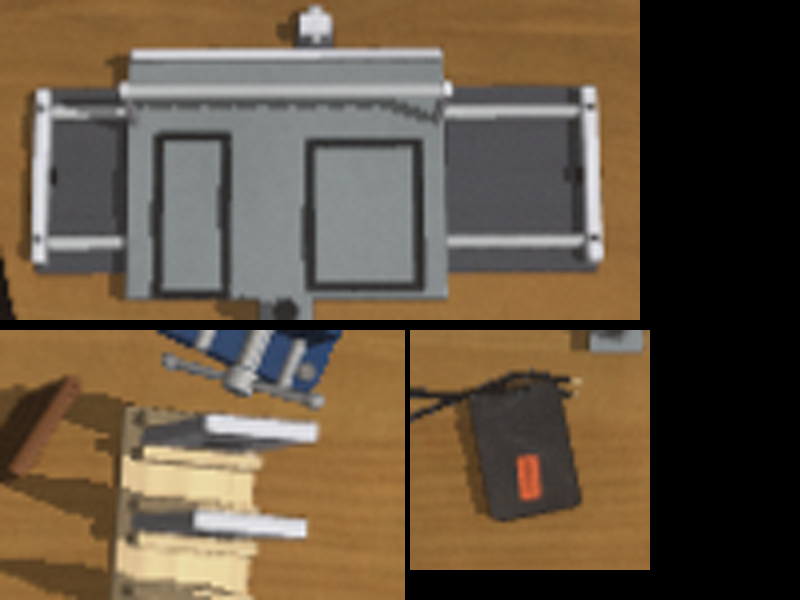

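Run:
```python
from h import *
import pickle
a,ma,b,mb=pickle.load(open('s0.pkl','rb'))
def o(p,x0,y0,s,dx=0,dy=0): p=np.array(p,float)-[dx,dy]; return (p+.5)/s-.5+[x0,y0]
f=lambda n,p,z:print(n,at(ma,p,z).round(4).tolist())
c=lambda p:o(p,195,120,4)
f('deckfront',c([[124,297],[446,297]]),.027)
f('lip',c([[131,52],[441,52]]),.039)
f('bar',c([[122,90],[450,90]]),.097)
f('post',c([[285,312]]),.072)
f('wide',c([[304,140],[424,140],[424,292],[304,292]]),.032)
f('narrow',c([[153,133],[230,133],[230,296],[153,296]]),.032)
f('railbars',c([[42,90],[589,88],[40,262],[594,260]]),.02)
f('base',c([[35,270],[600,270]]),.00)
r=lambda p:o(p,340,205,4.5,0,330)
f('p1',r([[206,424],[317,432]]),.136)
f('p2',r([[194,520],[306,529]]),.136)
f('p3',np.array([[605.,419],[638,423.5]])*.64,.136)
q=at(ma,o([[472,392],[560,372],[580,505],[495,520]],215,200,4,410,330),.026)
print('case',q.round(4).tolist(),q.mean(0), np.linalg.norm(q[1]-q[0]),np.linalg.norm(q[2]-q[1]))
f('mug',np.array([[222,250.]])*.64,.1); f('tape',np.array([[282,236.]])*.64,.019)
f('brown',np.array([[555,340.],[530,372]])*.64,.13)
f('vise',np.array([[585,310.],[640,340]])*.64,.05)
print(ctrl.camera_model('wrist'))
```

```text
deckfront [[0.53, 0.1078, 0.027], [0.5352, -0.1036, 0.027]]
lip [[0.694, 0.1091, 0.039], [0.6985, -0.098, 0.039]]
bar [[0.6506, 0.1066, 0.097], [0.6551, -0.0985, 0.097]]
post [[0.5163, 0.0012, 0.072]]
wide [[0.6376, -0.008, 0.032], [0.6395, -0.0877, 0.032], [0.5374, -0.0887, 0.032], [0.5355, -0.0104, 0.032]]
narrow [[0.6402, 0.0927, 0.032], [0.6413, 0.0413, 0.032], [0.5316, 0.0378, 0.032], [0.5304, 0.0882, 0.032]]
railbars [[0.6721, 0.171, 0.02], [0.6819, -0.2002, 0.02], [0.5532, 0.1659, 0.02], [0.5635, -0.2024, 0.02]]
base [[0.551, 0.1726, 0.0], [0.5604, -0.2103, 0.0]]
p1 [[0.4486, -0.2784, 0.136], [0.4455, -0.3369, 0.136]]
p2 [[0.3993, -0.2714, 0.136], [0.3956, -0.3299, 0.136]]
p3 [[0.3509, -0.2813, 0.136], [0.3449, -0.3307, 0.136]]
case [[0.4743, 0.0938, 0.026], [0.489, 0.0367, 0.026], [0.4032, 0.0211, 0.026], [0.3919, 0.0756, 0.026]] [0.43960229 0.05680291 0.026     ] 0.05890342338604822 0.08723110657343779
mug [[0.5998, 0.3144, 0.1]]
tape [[0.646, 0.2376, 0.019]]
brown [[0.466, -0.2091, 0.13], [0.4177, -0.1715, 0.13]]
vise [[0.5242, -0.2773, 0.05], [0.4766, -0.3682, 0.05]]
{'intrinsics': array([[328.8939841 ,   0.        , 259.20559368],
       [  0.        , 328.8939841 , 192.15015332],
       [  0.        ,   0.        ,   1.        ]]), 'k1': -0.07672743144495574, 'rvec': array([-2.39255231, -1.62938974, -0.23296366]), 'tvec': array([-0.54907171, -0.03131705,  0.39283931])}
```

```bash
cat >> h.py <<'E'
def rot(yaw,tilt=0):  # tool down; tilt: tip leans towards +x(world, after yaw th) when positive
    return R.from_euler('z',yaw)*R.from_euler('x',np.pi)
def plan(wps,n_max=.042,r_max=.12,start=None):
    """wps: list of (pos,Rotation,gripper); print rows"""
    o=ctrl.get_obs()
    p,q=(np.array(o['ee_pos']),R.from_euler('xyz',o['eef_rot'])) if start is None else start
    p=np.array(p,float)
    rows=[]
    for P,Q,g in wps:
        P=np.array(P,float);d=P-p;w=(q.inv()*Q).as_rotvec()
        n=max(1,int(np.ceil(max(np.linalg.norm(d)/n_max,np.linalg.norm(w)/r_max))))
        for i in range(n):
            # re-aim from the rounded pose
            k=n-i
            t=q.inv().apply((P-p)/k).round(4); ww=((q.inv()*Q).as_rotvec()/k).round(3)
            rows.append([*t.tolist(),*ww.tolist(),g]); p=p+q.apply(t); q=q*R.from_rotvec(ww)
    for i in range(0,len(rows),5): print(str([[float(f'{x:.4g}')+0 for x in r] for r in rows[i:i+5]]).replace(' ',''))
    return p,q
TH=0.0235
U=np.array([-np.sin(TH),np.cos(TH),0]);V=np.array([np.cos(TH),np.sin(TH),0])
E
python3 - <<'E'
from h import *
Q=rot(np.pi+TH)
plan([([.516,.001,.19],Q,0.1),([.516,.001,.045],Q,0.1)])
E
```

```text
[[-0.032,-0.024,0.001,0.0,0.0,-0.027,0.1],[-0.0313,-0.0248,0.001,0.0,0.0,-0.027,0.1],[-0.0306,-0.0257,0.001,0.0,0.0,-0.027,0.1],[-0.0299,-0.0265,0.001,0.0,0.0,-0.027,0.1],[-0.0292,-0.0273,0.001,0.0,0.0,-0.026,0.1]]
[[-0.0285,-0.028,0.001,0.0,0.0,-0.027,0.1],[-0.0277,-0.0288,0.001,0.0,0.0,-0.026,0.1],[-0.027,-0.0295,0.001,0.0,0.0,-0.027,0.1],[-0.0262,-0.0302,0.001,0.0,0.0,-0.026,0.1],[-0.0254,-0.0309,0.001,0.0,0.0,-0.027,0.1]]
[[-0.0245,-0.0315,0.0011,0.0,0.0,-0.026,0.1],[-0.0237,-0.0322,0.001,0.0,0.0,-0.027,0.1],[-0.0228,-0.0328,0.0011,0.0,0.0,-0.026,0.1],[-0.022,-0.0333,0.001,0.0,0.0,-0.027,0.1],[-0.021,-0.034,0.0011,-0.001,0.0,-0.026,0.1]]
[[0.0,0.0,0.0362,0.0,0.0,0.0,0.1],[0.0,0.0,0.0363,0.0,0.0,0.0,0.1],[0.0,0.0,0.0362,0.0,0.0,0.0,0.1],[-0.0001,0.0,0.0363,0.0,0.0,0.0,0.1]]
```

>>> {"name": "jog_arm", "arguments": {
  "motion": [
    [-0.032, -0.024, 0.001, 0, 0, -0.027, 0.1],
    [-0.031, -0.025, 0.001, 0, 0, -0.027, 0.1],
    [-0.031, -0.026, 0.001, 0, 0, -0.027, 0.1],
    [-0.03, -0.026, 0.001, 0, 0, -0.027, 0.1],
    [-0.029, -0.027, 0.001, 0, 0, -0.026, 0.1]
  ]
}}

```text
time_s: 0.6
ee_pos: [0.307, 0.3402, 0.2002]
eef_rot: [-3.141, -0.0, 2.901]
force: [0.6, -0.4, 1.2]
grip_width: 0.0576
grip_force: 0.0
```

>>> {"name": "jog_arm", "arguments": {
  "motion": [
    [-0.028, -0.028, 0.001, 0, 0, -0.027, 0.1],
    [-0.028, -0.029, 0.001, 0, 0, -0.026, 0.1],
    [-0.027, -0.03, 0.001, 0, 0, -0.027, 0.1],
    [-0.026, -0.03, 0.001, 0, 0, -0.026, 0.1],
    [-0.025, -0.031, 0.001, 0, 0, -0.027, 0.1]
  ]
}}

```text
time_s: 1.1
ee_pos: [0.411, 0.1695, 0.1953]
eef_rot: [-3.142, -0.0, 3.034]
force: [0.6, 0.6, 0.3]
grip_width: 0.0513
grip_force: 0.0
```

>>> {"name": "jog_arm", "arguments": {
  "motion": [
    [-0.024, -0.032, 0.001, 0, 0, -0.026, 0.1],
    [-0.024, -0.032, 0.001, 0, 0, -0.027, 0.1],
    [-0.023, -0.033, 0.001, 0, 0, -0.026, 0.1],
    [-0.022, -0.033, 0.001, 0, 0, -0.027, 0.1],
    [-0.021, -0.034, 0.001, 0, 0, -0.026, 0.1]
  ]
}}

```text
time_s: 1.6
ee_pos: [0.5157, -0.0008, 0.1902]
eef_rot: [3.142, -0.0, -3.117]
force: [0.4, 0.3, 0.2]
grip_width: 0.0513
grip_force: 0.0
```

>>> {"name": "jog_arm", "arguments": {
  "motion": [
    [0, 0, 0, 0, 0, 0, 0.1],
    [0, 0, 0, 0, 0, 0, 0.1],
    [0, 0, 0, 0, 0, 0, 0.1]
  ]
}}

```text
time_s: 1.9
ee_pos: [0.5148, 0.0016, 0.1904]
eef_rot: [3.141, -0.0, -3.118]
force: [0.6, 0.0, 0.7]
grip_width: 0.0519
grip_force: 0.0
```

Run:
```python
from h import *
im,m=shot('wrist','w1.png')
print(ctrl.get_obs()['ee_pos'],ctrl.get_obs()['eef_rot'])
print('expected post px',proj(m,[[.516,.001,.072]]), 'cam',ray(m,[[256,192]]))
cv2.imwrite('pics/w1.png',cv2.resize(im[:,:,::-1],(768,576),interpolation=cv2.INTER_CUBIC))
```

```text
[0.5147852  0.001728   0.19049141] [ 3.14148571e+00 -1.25197089e-04 -3.11756438e+00]
expected post px [[259.53143531 187.04167761]] cam (array([ 0.43340152, -0.00112119,  0.37015303]), array([[ 0.28172265, -0.0035268 , -0.95953901]]))
```

View pics/w1.png

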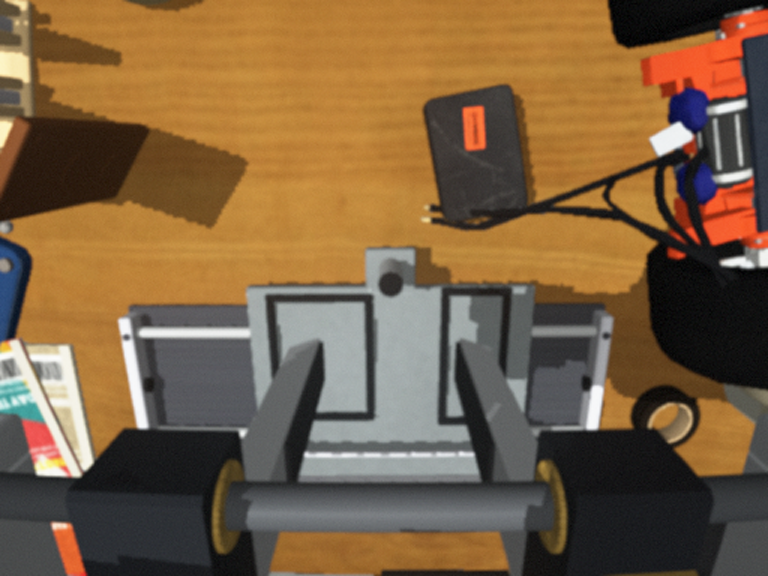

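The wrist picture shows the post top at (391,284), within 2 mm of where I expected it. The case corners are (425,102), (512,85), (527,205) and (445,218), and a cable passes near its far edge. I'll go down onto the post and grip it.

>>> {"name": "jog_arm", "arguments": {
  "motion": [
    [0, 0, 0.036, 0, 0, 0, 0.1],
    [0, 0, 0.036, 0, 0, 0, 0.1],
    [0, 0, 0.036, 0, 0, 0, 0.1],
    [0, 0, 0.036, 0, 0, 0, 0.1],
    [0, 0, 0, 0, 0, 0, 0.1]
  ]
}}

```text
time_s: 2.45
ee_pos: [0.5126, 0.0019, 0.043]
eef_rot: [3.141, -0.007, -3.117]
force: [0.8, 0.2, 1.9]
grip_width: 0.0516
grip_force: 0.0
```

>>> {"name": "jog_arm", "arguments": {
  "motion": [
    [0, 0, 0, 0, 0, 0, -1],
    [0, 0, 0, 0, 0, 0, -1],
    [0, 0, 0, 0, 0, 0, -1],
    [0, 0, 0, 0, 0, 0, -1],
    [0, 0, 0, 0, 0, 0, -1]
  ],
  "squeeze": 15
}}

```text
time_s: 2.95
ee_pos: [0.5156, 0.0009, 0.0472]
eef_rot: [3.141, 0.001, -3.118]
force: [0.2, -2.2, 4.6]
grip_width: 0.0155
grip_force: 15.1
```

Run:
```python
from h import *
o=ctrl.get_obs();print(o['ee_pos'],o['force'],o['grip_width'],o['grip_force'])
```

```text
[0.51556628 0.0009382  0.04719286] [ 0.24594759 -2.19507504  4.55535545] 0.015467536536110363 15.078237131237984
```

>>> {"name": "jog_arm", "arguments": {
  "motion": [
    [0, -0.016, 0, 0, 0, 0, -1],
    [0, -0.016, 0, 0, 0, 0, -1],
    [0, -0.016, 0, 0, 0, 0, -1],
    [0, -0.016, 0, 0, 0, 0, -1],
    [0, -0.015, 0, 0, 0, 0, -1]
  ]
}}

```text
time_s: 3.45
ee_pos: [0.5177, -0.078, 0.0471]
eef_rot: [3.14, 0.002, -3.119]
force: [3.1, 28.6, 6.8]
grip_width: 0.0182
grip_force: 14.3
```

>>> {"name": "jog_arm", "arguments": {
  "motion": [
    [0, 0, 0, 0, 0, 0, -1],
    [0, 0, 0, 0, 0, 0, -1],
    [0, 0, 0, 0, 0, 0, -1]
  ]
}}

```text
time_s: 3.75
ee_pos: [0.5176, -0.0781, 0.0471]
eef_rot: [-3.141, 0.001, -3.118]
force: [1.1, 1.8, 4.8]
grip_width: 0.0156
grip_force: 15.0
```

>>> {"name": "jog_arm", "arguments": {
  "motion": [
    [0, 0, 0, 0, 0, 0, -0.2],
    [0, 0, 0, 0, 0, 0, -0.2],
    [0, 0, 0, 0, 0, 0, -0.2],
    [0, 0, 0, 0, 0, 0, -0.2]
  ]
}}

```text
time_s: 4.15
ee_pos: [0.5169, -0.0781, 0.0463]
eef_rot: [-3.142, -0.0, -3.118]
force: [1.2, -0.2, 0.3]
grip_width: 0.0376
grip_force: 0.0
```

>>> {"name": "jog_arm", "arguments": {
  "motion": [
    [0, 0, -0.04, 0, 0, 0, -0.2],
    [0, 0, -0.04, 0, 0, 0, -0.2],
    [0, 0, -0.04, 0, 0, 0, -0.2],
    [0, 0, -0.04, 0, 0, 0, -0.2],
    [0, 0, 0, 0, 0, 0, -0.2]
  ]
}}

```text
time_s: 4.65
ee_pos: [0.5187, -0.0785, 0.2116]
eef_rot: [-3.14, 0.008, -3.118]
force: [0.7, -0.1, -0.8]
grip_width: 0.0379
grip_force: 0.0
```

Run:
```python
from h import *
import pickle
t,mt=shot('top','t2.png'); im,m=shot('wrist','w2.png'); pickle.dump((t,mt,im,m),open('s2.pkl','wb'))
print(ctrl.get_obs()['ee_pos'])
cv2.imwrite('pics/w2.png',cv2.resize(im[:,:,::-1],(768,576),interpolation=cv2.INTER_CUBIC))
```

```text
[ 0.5170307  -0.07818103  0.20651277]
```

View pics/w2.png

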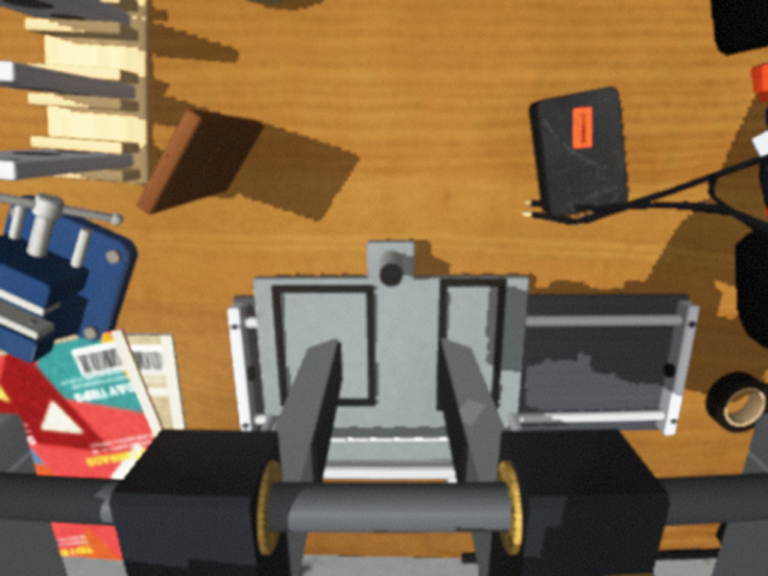

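The post is now at (391,273) and the deck sits near the right-hand end of the rail. I'll check the travel numerically and locate the case, plates and nest.

Run:
```python
from h import *
import pickle
t,mt,im,m=pickle.load(open('s2.pkl','rb'))
s=lambda p:(np.array(p,float)+.5)/1.5-.5
f=lambda n,p,z:print(n,at(m,s(p),z).round(4).tolist())
f('post',[[391,273]],.072)
f('deckfront',[[254,279],[528,277]],.027)
f('wide outer',[[274,288],[376,286],[378,405]],.032)
f('narrow',[[440,280],[506,280]],.032)
f('railend',[[231,310],[693,304],[245,425],[672,430]],.02)
f('base',[[235,297],[692,294]],.0)
f('case',[[531,103],[616,87],[627,200],[547,214]],.026)
f('plates',[[2,71],[0,163]],.136)
# base width edges in top picture, saved big crop
g=t[:,:,::-1]
C=np.zeros((600,800,3),np.uint8)
C[:320,:640]=cv2.resize(g[120:200,195:355],None,fx=4,fy=4,interpolation=cv2.INTER_CUBIC)
C[325:600,:450]=cv2.resize(g[215:270,350:440],None,fx=5,fy=5,interpolation=cv2.INTER_CUBIC)
C[325:600,455:800]=cv2.resize(g[80:190,0:138],None,fx=2.5,fy=2.5,interpolation=cv2.INTER_CUBIC)
cv2.imwrite('pics/c2.png',C)
```

```text
post [[0.5193, -0.0781, 0.072]]
deckfront [[0.5385, -0.1823, 0.027], [0.5318, 0.0268, 0.027]]
wide outer [[0.5437, -0.1659, 0.032], [0.5403, -0.0888, 0.032], [0.6412, -0.0856, 0.032]]
narrow [[0.5345, -0.0409, 0.032], [0.5332, 0.0089, 0.032]]
railend [[0.5665, -0.2042, 0.02], [0.5527, 0.1677, 0.02], [0.6713, -0.2, 0.02], [0.6699, 0.174, 0.02]]
base [[0.5621, -0.2067, 0.0], [0.5502, 0.1784, 0.0]]
case [[0.4061, 0.0171, 0.026], [0.3925, 0.0767, 0.026], [0.4711, 0.0958, 0.026], [0.4835, 0.0365, 0.026]]
plates [[0.4013, -0.2771, 0.136], [0.4471, -0.2854, 0.136]]
```

View pics/c2.png

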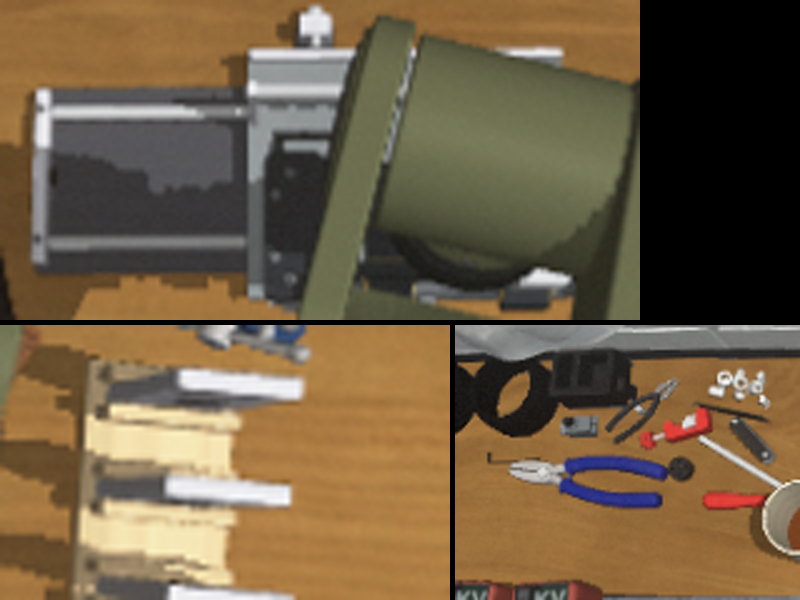

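>>> {"name": "jog_arm", "arguments": {
  "motion": [
    [0, 0, 0.04, 0, 0, 0, -0.2],
    [0, 0, 0.04, 0, 0, 0, -0.2],
    [0, 0, 0.04, 0, 0, 0, -0.2],
    [0, 0, 0.04, 0, 0, 0, -0.2],
    [0, 0, 0, 0, 0, 0, -0.2]
  ]
}}

```text
time_s: 5.25
ee_pos: [0.5133, -0.0774, 0.0407]
eef_rot: [3.139, -0.011, -3.119]
force: [0.3, -0.7, 1.0]
grip_width: 0.0375
grip_force: 0.0
```

>>> {"name": "jog_arm", "arguments": {
  "motion": [
    [0, 0, 0, 0, 0, 0, -1],
    [0, 0, 0, 0, 0, 0, -1],
    [0, 0, 0, 0, 0, 0, -1],
    [0, 0, 0, 0, 0, 0, -1]
  ],
  "squeeze": 15
}}

```text
time_s: 5.65
ee_pos: [0.5179, -0.078, 0.0481]
eef_rot: [-3.141, 0.003, -3.118]
force: [-1.6, 3.4, 7.5]
grip_width: 0.0156
grip_force: 15.0
```

>>> {"name": "jog_arm", "arguments": {
  "motion": [
    [0, -0.001, 0, 0, 0, 0, -1],
    [0, 0, 0, 0, 0, 0, -1],
    [0, 0, 0, 0, 0, 0, -1]
  ]
}}

```text
time_s: 5.95
ee_pos: [0.5179, -0.0789, 0.0481]
eef_rot: [-3.142, 0.003, -3.118]
force: [-0.8, 4.3, 7.9]
grip_width: 0.0153
grip_force: 15.0
```

>>> {"name": "jog_arm", "arguments": {
  "motion": [
    [0, -0.001, 0, 0, 0, 0, -1],
    [0, 0, 0, 0, 0, 0, -1],
    [0, 0, 0, 0, 0, 0, -1]
  ]
}}

```text
time_s: 6.25
ee_pos: [0.518, -0.08, 0.0481]
eef_rot: [-3.141, 0.003, -3.118]
force: [-1.4, 3.3, 8.4]
grip_width: 0.0159
grip_force: 15.0
```

>>> {"name": "jog_arm", "arguments": {
  "motion": [
    [0, 0.002, 0, 0, 0, 0, -1],
    [0, 0, 0, 0, 0, 0, -1],
    [0, 0, 0, 0, 0, 0, -1]
  ]
}}

```text
time_s: 6.55
ee_pos: [0.5179, -0.078, 0.0481]
eef_rot: [-3.141, 0.003, -3.118]
force: [-1.2, 3.3, 8.5]
grip_width: 0.0155
grip_force: 15.0
```

>>> {"name": "jog_arm", "arguments": {
  "motion": [
    [0, 0.001, 0, 0, 0, 0, -1],
    [0, 0, 0, 0, 0, 0, -1],
    [0, 0, 0, 0, 0, 0, -1]
  ]
}}

```text
time_s: 6.85
ee_pos: [0.5179, -0.0773, 0.0481]
eef_rot: [-3.141, 0.003, -3.118]
force: [-0.5, 0.4, 7.8]
grip_width: 0.0155
grip_force: 15.0
```

>>> {"name": "jog_arm", "arguments": {
  "motion": [
    [0, 0.001, 0, 0, 0, 0, -1],
    [0, 0, 0, 0, 0, 0, -1],
    [0, 0, 0, 0, 0, 0, -1]
  ]
}}

```text
time_s: 7.15
ee_pos: [0.5179, -0.0768, 0.0481]
eef_rot: [-3.14, 0.003, -3.118]
force: [-1.6, -3.7, 6.9]
grip_width: 0.0159
grip_force: 15.0
```

>>> {"name": "jog_arm", "arguments": {
  "motion": [
    [0, 0.001, 0, 0, 0, 0, -1],
    [0, 0, 0, 0, 0, 0, -1],
    [0, 0, 0, 0, 0, 0, -1]
  ]
}}

```text
time_s: 7.45
ee_pos: [0.5179, -0.0764, 0.0481]
eef_rot: [-3.139, 0.003, -3.118]
force: [-1.5, -8.4, 5.8]
grip_width: 0.0158
grip_force: 15.0
```

>>> {"name": "jog_arm", "arguments": {
  "motion": [
    [0, 0.001, 0, 0, 0, 0, -1],
    [0, 0, 0, 0, 0, 0, -1],
    [0, 0, 0, 0, 0, 0, -1]
  ]
}}

```text
time_s: 7.75
ee_pos: [0.5178, -0.075, 0.0481]
eef_rot: [-3.14, 0.003, -3.118]
force: [-1.6, -4.6, 6.7]
grip_width: 0.0158
grip_force: 15.0
```

>>> {"name": "jog_arm", "arguments": {
  "motion": [
    [0, 0.001, 0, 0, 0, 0, -1],
    [0, 0, 0, 0, 0, 0, -1],
    [0, 0, 0, 0, 0, 0, -1]
  ]
}}

```text
time_s: 8.05
ee_pos: [0.5178, -0.0738, 0.0481]
eef_rot: [-3.14, 0.003, -3.118]
force: [-2.0, -3.0, 7.0]
grip_width: 0.0156
grip_force: 15.0
```

That confirms the detent: force peaked at 8.4 N near y = -0.0764, with the notch at about -0.0773. I'll push back in and release.

>>> {"name": "jog_arm", "arguments": {
  "motion": [
    [0, -0.002, 0, 0, 0, 0, -1],
    [0, -0.002, 0, 0, 0, 0, -1],
    [0, 0, 0, 0, 0, 0, -1]
  ]
}}

```text
time_s: 8.35
ee_pos: [0.5179, -0.0774, 0.0481]
eef_rot: [-3.141, 0.003, -3.119]
force: [-0.2, 0.7, 7.9]
grip_width: 0.0153
grip_force: 15.0
```

>>> {"name": "jog_arm", "arguments": {
  "motion": [
    [0, 0, 0, 0, 0, 0, -0.2],
    [0, 0, 0, 0, 0, 0, -0.2],
    [0, 0, 0, 0, 0, 0, -0.2],
    [0, 0, 0, 0, 0, 0, -0.2]
  ]
}}

```text
time_s: 8.75
ee_pos: [0.517, -0.0772, 0.0465]
eef_rot: [-3.142, 0.0, -3.118]
force: [-0.8, -0.5, 0.2]
grip_width: 0.0373
grip_force: 0.0
```

>>> {"name": "jog_arm", "arguments": {
  "motion": [
    [0, 0, -0.04, 0, 0, 0, -0.2],
    [0, 0, -0.04, 0, 0, 0, -0.2],
    [0, 0, -0.04, 0, 0, 0, -0.2],
    [0, 0, -0.04, 0, 0, 0, -0.2],
    [0, 0, 0, 0, 0, 0, -0.2]
  ]
}}

```text
time_s: 9.25
ee_pos: [0.5187, -0.0775, 0.2117]
eef_rot: [-3.14, 0.008, -3.118]
force: [0.1, -0.2, -0.7]
grip_width: 0.0378
grip_force: 0.0
```

Run:
```python
from h import *
print(ctrl.get_obs()['ee_pos'],ctrl.get_obs()['qpos'])
# above rack middle, camera facing plates: yaw pi/2, closing along x
YR=np.pi/2-0.055
Q=rot(YR)
plan([([.42,-.25,.27],Q,-0.2)])
```

```text
[ 0.51873305 -0.07748544  0.21171187] [-2.18100854e-01  2.32965844e-01  1.59081082e+00 -3.25459522e-05
  1.30947196e+00 -1.81218479e+00]
[[0.0073,-0.0122,-0.0042,0.0,0.001,0.118,-0.2],[0.0058,-0.0129,-0.0042,0.0,0.001,0.118,-0.2],[0.0043,-0.0135,-0.0042,0.0,0.0,0.118,-0.2],[0.0026,-0.0139,-0.0042,0.0,0.0,0.118,-0.2],[0.001,-0.0142,-0.0042,0.0,0.0,0.118,-0.2]]
[[-0.0007,-0.0142,-0.0042,0.001,0.0,0.118,-0.2],[-0.0024,-0.014,-0.0042,0.001,0.001,0.118,-0.2],[-0.004,-0.0136,-0.0041,0.0,0.001,0.118,-0.2],[-0.0055,-0.0131,-0.0042,0.0,0.0,0.118,-0.2],[-0.0071,-0.0123,-0.0042,0.001,0.001,0.117,-0.2]]
[[-0.0084,-0.0114,-0.0041,0.0,0.0,0.118,-0.2],[-0.0097,-0.0104,-0.0042,0.001,0.001,0.117,-0.2],[-0.0109,-0.0091,-0.0041,0.0,0.0,0.118,-0.2],[-0.0119,-0.0079,-0.0042,0.001,0.001,0.117,-0.2]]
```

>>> {"name": "jog_arm", "arguments": {
  "motion": [
    [0.007, -0.012, -0.004, 0, 0, 0.118, -0.2],
    [0.006, -0.013, -0.004, 0, 0, 0.118, -0.2],
    [0.004, -0.013, -0.004, 0, 0, 0.118, -0.2],
    [0.003, -0.014, -0.004, 0, 0, 0.118, -0.2],
    [0.001, -0.014, -0.004, 0, 0, 0.118, -0.2]
  ]
}}

```text
time_s: 9.75
ee_pos: [0.4815, -0.1384, 0.2257]
eef_rot: [-3.141, -0.001, 2.57]
force: [-0.5, 0.4, -0.2]
grip_width: 0.0375
grip_force: 0.0
```

>>> {"name": "jog_arm", "arguments": {
  "motion": [
    [-0.001, -0.014, -0.004, 0, 0, 0.118, -0.2],
    [-0.002, -0.014, -0.004, 0, 0, 0.118, -0.2],
    [-0.004, -0.014, -0.004, 0, 0, 0.118, -0.2],
    [-0.006, -0.013, -0.004, 0, 0, 0.118, -0.2],
    [-0.007, -0.012, -0.004, 0, 0, 0.117, -0.2]
  ]
}}

```text
time_s: 10.25
ee_pos: [0.4468, -0.2003, 0.2457]
eef_rot: [-3.141, -0.001, 1.981]
force: [-0.5, 0.2, 0.0]
grip_width: 0.0376
grip_force: 0.0
```

>>> {"name": "jog_arm", "arguments": {
  "motion": [
    [-0.008, -0.011, -0.004, 0, 0, 0.118, -0.2],
    [-0.01, -0.01, -0.004, 0, 0, 0.117, -0.2],
    [-0.011, -0.009, -0.004, 0, 0, 0.118, -0.2],
    [-0.012, -0.008, -0.004, 0, 0, 0.117, -0.2],
    [0, 0, 0, 0, 0, 0, -0.2]
  ]
}}

```text
time_s: 10.75
ee_pos: [0.4192, -0.2499, 0.2621]
eef_rot: [-3.141, 0.0, 1.512]
force: [-0.2, -0.3, -0.2]
grip_width: 0.0375
grip_force: 0.0
```

>>> {"name": "jog_arm", "arguments": {
  "motion": [
    [0, 0, 0, 0, 0, 0, -0.2],
    [0, 0, 0, 0, 0, 0, -0.2]
  ]
}}

```text
time_s: 10.95
ee_pos: [0.4199, -0.2484, 0.2619]
eef_rot: [-3.141, -0.0, 1.519]
force: [0.6, 0.0, -0.1]
grip_width: 0.0376
grip_force: 0.0
```

Run:
```python
from h import *
import pickle
im,m=shot('wrist','w3.png'); t,mt=shot('top','t3.png');pickle.dump((t,mt,im,m),open('s3.pkl','wb'))
o=ctrl.get_obs();print(o['ee_pos'],o['eef_rot'],o['qpos'])
C=np.zeros((600,800,3),np.uint8)
C[:400,:533]=cv2.resize(im[:,:,::-1],(533,400))
C[:400,:]=cv2.resize(im[0:256,:,::-1],(800,400),interpolation=cv2.INTER_CUBIC)
C[400:600,:500]=cv2.resize(t[130:210,180:380,::-1],None,fx=2.5,fy=2.5,interpolation=cv2.INTER_CUBIC)
cv2.imwrite('pics/w3.png',C)
```

```text
[ 0.41991177 -0.24844469  0.26212779] [-3.14125154e+00 -2.53492088e-04  1.51814171e+00] [-6.09368714e-01  1.20146864e-01  1.60584320e+00  3.53944562e-05
  1.41602614e+00 -5.56719600e-01]
```

View pics/w3.png

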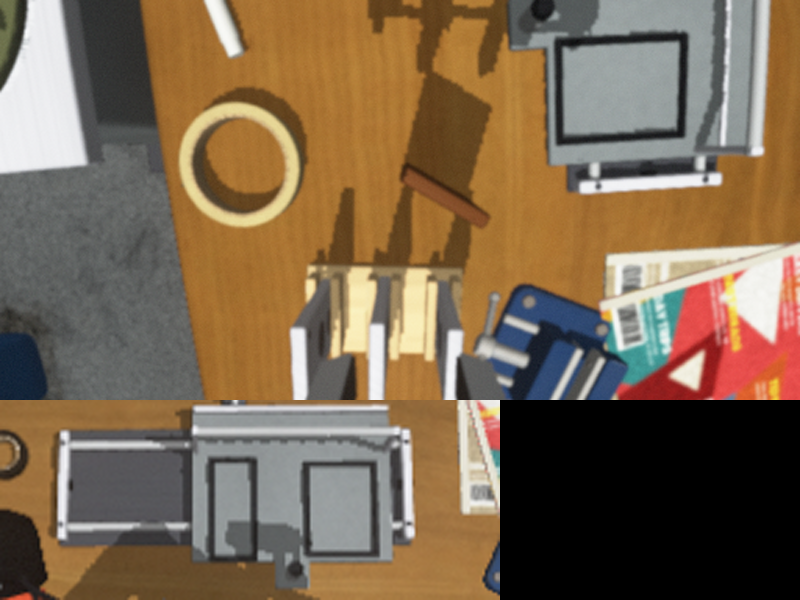

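The wrist view shows the near ends of the three plate tops at (300,328), (377,322) and (454,330). The wide nest's outer corners are (553,36), (687,33), (686,136) and (556,144). The deck is at the right-hand end and the nests are empty.

Run:
```python
from h import *
import pickle
t,mt,im,m=pickle.load(open('s3.pkl','rb'))
s=lambda p:(np.array(p,float)+.5)/1.5625-.5
f=lambda n,p,z:print(n,at(m,s(p),z).round(4).tolist())
f('plates',[[300,328],[377,322],[454,330]],.136)
f('wide',[[553,36],[687,33],[686,136],[556,144]],.032)
f('post',[[543,8]],.072)
f('bar',[[733,5],[722,147]],.097)
f('lip far',[[770,5],[765,152]],.039)
s2=lambda p:(np.array(p,float)+.5)/2.5-.5+[180,130]
p=np.array([[192,434],[394,434]])-[0,400]
print('top bar',at(mt,s2(p),.097).round(4).tolist())
p=np.array([[302,462],[379,462],[379,557],[302,557]])-[0,400]
print('top wide',at(mt,s2(p),.032).round(4).tolist())
p=np.array([[193,560],[393,560]])-[0,400]
print('top deckfront',at(mt,s2(p),.027).round(4).tolist())
```

```text
plates [[0.3531, -0.2714, 0.136], [0.4021, -0.2699, 0.136], [0.4503, -0.2777, 0.136]]
wide [[0.5386, -0.0892, 0.032], [0.6413, -0.0887, 0.032], [0.6453, -0.1645, 0.032], [0.5417, -0.1674, 0.032]]
post [[0.5208, -0.079, 0.072]]
bar [[0.6371, -0.0841, 0.097], [0.6362, -0.1725, 0.097]]
lip far [[0.7026, -0.0697, 0.039], [0.7084, -0.178, 0.039]]
top bar [[0.6491, 0.0278, 0.097], [0.654, -0.174, 0.097]]
top wide [[0.6398, -0.0873, 0.032], [0.6419, -0.1693, 0.032], [0.5397, -0.1689, 0.032], [0.5377, -0.0884, 0.032]]
top deckfront [[0.5325, 0.0255, 0.027], [0.5377, -0.1844, 0.027]]
```

```bash
cat >> h.py <<'E'
PC=np.array([.5175,-.0773,0]); CH=PC+.164*V   # channel middle (xy)
YR=np.pi/2-.055
def lean(a=.26): return R.from_euler('z',TH)*R.from_euler('y',-a)*R.from_euler('z',-TH)*rot(np.pi/2+TH)
def drop(yoff,a=.26,xf=.003,clear=.002,s=.093):
    return CH+(xf-s*np.sin(a))*V+yoff*U+np.array([0,0,.0283+clear+s*np.cos(a)])
E
python3 - <<'E'
from h import *
G=-.2
print(CH, drop(-.0645))
print('approach')
e=plan([([.4485,-.3077,.2],rot(YR),G),([.4485,-.3077,.099],rot(YR),G)])
print('lift+carry')
e=plan([([.4485,-.3077,.27],rot(YR),-1),(drop(-.0645)+[0,0,.15],lean(),-1)],start=e)
print('lower'); plan([(drop(-.0645)+[0,0,.01],lean(),-1)],start=e,n_max=.03)
E
```

```text
[ 0.68145472 -0.07344635  0.        ] [ 0.66206761 -0.13841985  0.12017427]
approach
[[-0.0192,0.0106,0.0207,0.0,0.0,0.001,-0.2],[-0.0192,0.0106,0.0207,0.0,0.0,0.001,-0.2],[-0.0193,0.0105,0.0207,0.0,0.0,0.0,-0.2],[0.0,0.0,0.0337,0.0,0.0,0.0,-0.2],[0.0,0.0,0.0337,0.0,0.0,0.0,-0.2]]
[[0.0,0.0001,0.0336,0.0,0.0,0.0,-0.2]]
lift+carry
[[0.0,0.0,-0.0342,0.0,0.0,0.0,-1.0],[0.0,0.0,-0.0342,0.0,0.0,0.0,-1.0],[0.0,0.0,-0.0342,0.0,0.0,0.0,-1.0],[0.0,0.0,-0.0342,0.0,0.0,0.0,-1.0],[0.0001,-0.0001,-0.0342,0.0,0.0,0.0,-1.0]]
[[0.0258,0.0291,0.0,-0.037,0.001,-0.011,-1.0],[0.0255,0.0294,0.0011,-0.037,0.001,-0.011,-1.0],[0.0252,0.0296,0.0022,-0.037,0.002,-0.011,-1.0],[0.0248,0.0298,0.0033,-0.037,0.001,-0.011,-1.0],[0.0245,0.03,0.0045,-0.037,0.002,-0.011,-1.0]]
[[0.0241,0.03,0.0056,-0.038,0.001,-0.011,-1.0],[0.0238,0.03,0.0068,-0.037,0.002,-0.012,-1.0]]
lower
[[0.0,-0.0072,0.0271,0.0,0.0,0.0,-1.0],[0.0,-0.0072,0.0271,0.0,0.0,0.0,-1.0],[0.0,-0.0072,0.027,0.0,0.0,0.0,-1.0],[0.0,-0.0072,0.0271,0.0,0.0,0.0,-1.0],[0.0,-0.0071,0.027,0.0,0.0,0.0,-1.0]]
```

>>> {"name": "jog_arm", "arguments": {
  "motion": [
    [-0.019, 0.011, 0.021, 0, 0, 0, -0.2],
    [-0.019, 0.01, 0.021, 0, 0, 0, -0.2],
    [-0.02, 0.011, 0.02, 0, 0, 0, -0.2],
    [0, 0, 0, 0, 0, 0, -0.2],
    [0, 0, 0, 0, 0, 0, -0.2]
  ]
}}

```text
time_s: 11.55
ee_pos: [0.4485, -0.3082, 0.2002]
eef_rot: [-3.141, -0.001, 1.517]
force: [-0.5, 0.7, 0.4]
grip_width: 0.0376
grip_force: 0.0
```

>>> {"name": "jog_arm", "arguments": {
  "motion": [
    [0, 0, 0.034, 0, 0, 0, -0.2],
    [0, 0, 0.034, 0, 0, 0, -0.2],
    [0, 0, 0.033, 0, 0, 0, -0.2],
    [0, 0, 0, 0, 0, 0, -0.2],
    [0, 0, 0, 0, 0, 0, -0.2]
  ]
}}

```text
time_s: 12.05
ee_pos: [0.449, -0.3085, 0.1012]
eef_rot: [3.14, 0.001, 1.517]
force: [-0.1, 0.1, 0.6]
grip_width: 0.0375
grip_force: 0.0
```

>>> {"name": "jog_arm", "arguments": {
  "motion": [
    [0, 0, 0, 0, 0, 0, -1],
    [0, 0, 0, 0, 0, 0, -1],
    [0, 0, 0, 0, 0, 0, -1],
    [0, 0, 0, 0, 0, 0, -1],
    [0, 0, 0, 0, 0, 0, -1]
  ],
  "squeeze": 25
}}

```text
time_s: 12.55
ee_pos: [0.4484, -0.3088, 0.1001]
eef_rot: [3.142, 0.0, 1.516]
force: [-1.9, 0.4, 7.0]
grip_width: 0.0099
grip_force: 25.0
```

>>> {"name": "jog_arm", "arguments": {
  "motion": [
    [0, 0, -0.02, 0, 0, 0, -1],
    [0, 0, -0.035, 0, 0, 0, -1],
    [0, 0, -0.04, 0, 0, 0, -1],
    [0, 0, -0.04, 0, 0, 0, -1],
    [0, 0, -0.036, 0, 0, 0, -1]
  ]
}}

```text
time_s: 13.05
ee_pos: [0.4482, -0.3085, 0.2724]
eef_rot: [3.141, 0.0, 1.516]
force: [0.5, -0.4, -1.8]
grip_width: 0.0099
grip_force: 25.0
```

>>> {"name": "jog_arm", "arguments": {
  "motion": [
    [0, 0, 0, 0, 0, 0, -1],
    [0, 0, 0, 0, 0, 0, -1],
    [0, 0, 0, 0, 0, 0, -1]
  ]
}}

```text
time_s: 13.35
ee_pos: [0.448, -0.3083, 0.2688]
eef_rot: [-3.139, -0.002, 1.516]
force: [0.5, -1.3, -3.0]
grip_width: 0.0097
grip_force: 25.0
```

>>> {"name": "jog_arm", "arguments": {
  "motion": [
    [0.026, 0.029, 0, -0.037, 0.001, -0.011, -1],
    [0.026, 0.029, 0.001, -0.037, 0.001, -0.011, -1],
    [0.025, 0.03, 0.002, -0.037, 0.002, -0.011, -1],
    [0.025, 0.03, 0.003, -0.037, 0.001, -0.011, -1],
    [0.024, 0.03, 0.004, -0.037, 0.002, -0.011, -1]
  ]
}}

```text
time_s: 13.85
ee_pos: [0.6018, -0.1862, 0.2699]
eef_rot: [2.958, -0.003, 1.572]
force: [-0.2, 0.2, -2.2]
grip_width: 0.0097
grip_force: 25.0
```

>>> {"name": "jog_arm", "arguments": {
  "motion": [
    [0.024, 0.03, 0.006, -0.037, 0.001, -0.011, -1],
    [0.024, 0.03, 0.007, -0.037, 0.002, -0.012, -1],
    [0, 0, 0, 0, 0, 0, -1],
    [0, 0, 0, 0, 0, 0, -1],
    [0, 0, 0, 0, 0, 0, -1]
  ]
}}

```text
time_s: 14.35
ee_pos: [0.6615, -0.1399, 0.2703]
eef_rot: [2.884, 0.0, 1.594]
force: [-0.2, 0.5, -2.6]
grip_width: 0.0096
grip_force: 25.0
```

Run:
```python
from h import *
o=ctrl.get_obs();print(o['ee_pos'],o['eef_rot'],o['grip_width'])
T=drop(-.0645,s=.094)
plan([(T+[0,0,.012],lean(),-1)],n_max=.03)
im,m=shot('wrist','w4.png')
cv2.imwrite('pics/w4.png',cv2.resize(im[:,:,::-1],(768,576),interpolation=cv2.INTER_CUBIC))
```

```text
[ 0.66149402 -0.13986077  0.27027314] [2.88431064e+00 2.39710763e-05 1.59354360e+00] 0.009615959828028556
[[0.0003,-0.0069,0.0265,-0.001,0.0,0.0,-1.0],[0.0003,-0.0069,0.0265,0.0,0.0,0.0,-1.0],[0.0003,-0.007,0.0266,-0.001,0.0,0.0,-1.0],[0.0003,-0.007,0.0265,0.0,0.0,0.0,-1.0],[0.0002,-0.0069,0.0266,-0.001,0.0,-0.001,-1.0]]
```

View pics/w4.png

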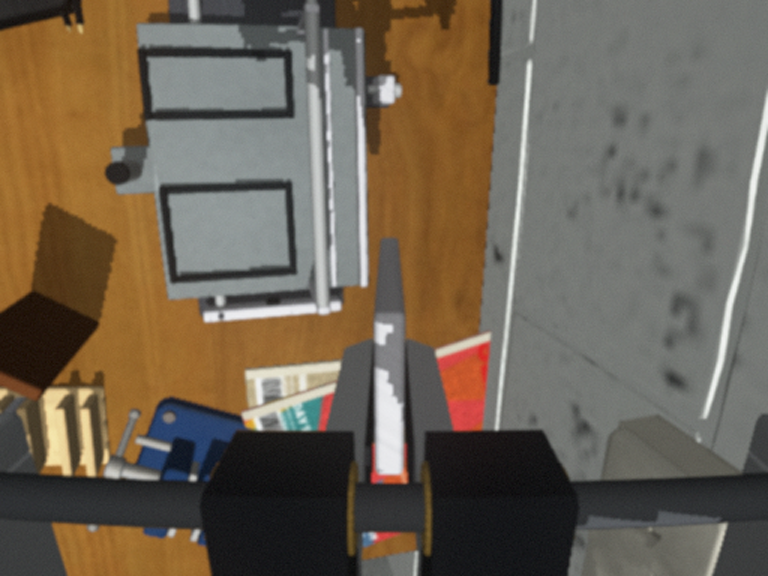

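The plate is held and tilted. The bar runs (312,10) to (323,310), with end caps near (312,5) and (323,311). The far lip is the white line from (360,30) to (364,285), and the post is at (118,172). I'll refine the channel and bar position with these.

Run:
```python
from h import *
m=ctrl.camera_model('wrist')
s=lambda p:(np.array(p,float)+.5)/1.5-.5
def f(n,p,z):
    q=at(m,s(p),z); r=q-PC; print(n,q.round(4).tolist(),'carrier x,y rel post:',np.c_[r@V,r@U].round(4).tolist())
f('bar',[[314,60],[318,150],[321,250],[323,311]],.097)
f('far lip top inner/outer',[[357,100],[363,100],[361,280],[367,280]],.039)
f('near lip',[[327,100],[331,200]],.031)
f('post',[[118,172]],.072)
f('wide outer',[[163,186],[292,181],[295,273],[171,281]],.032)
f('deck right end',[[169,298],[365,286]],.027)
```

```text
bar [[0.6547, -0.0046, 0.097], [0.6568, -0.0623, 0.097], [0.658, -0.1318, 0.097], [0.6587, -0.178, 0.097]] carrier x,y rel post: [[0.1388, 0.0695], [0.1396, 0.0118], [0.1391, -0.0578], [0.1388, -0.104]]
far lip top inner/outer [[0.695, -0.0236, 0.039], [0.6998, -0.0234, 0.039], [0.6995, -0.1716, 0.039], [0.7048, -0.1719, 0.039]] carrier x,y rel post: [[0.1787, 0.0495], [0.1836, 0.0496], [0.1797, -0.0986], [0.185, -0.0989]]
near lip [[0.6722, -0.0238, 0.031], [0.675, -0.1033, 0.031]] carrier x,y rel post: [[0.156, 0.0498], [0.1569, -0.0297]]
post [[0.5222, -0.0778, 0.072]] carrier x,y rel post: [[0.0047, -0.0006]]
wide outer [[0.544, -0.0907, 0.032], [0.6432, -0.0876, 0.032], [0.6435, -0.1646, 0.032], [0.5433, -0.1668, 0.032]] carrier x,y rel post: [[0.0262, -0.0141], [0.1254, -0.0132], [0.1239, -0.0903], [0.0237, -0.0901]]
deck right end [[0.5395, -0.1826, 0.027], [0.7057, -0.1807, 0.027]] carrier x,y rel post: [[0.0195, -0.1058], [0.1857, -0.1078]]
```

```bash
sed -i 's/PC=np.array(\[.5175,-.0773,0\]); CH=PC+.164\*V/PC=np.array([.5175,-.0778,0]); CH=PC+.1665*V/' h.py
python3 - <<'E'
from h import *
T=drop(-.0645,s=.094); print(T)
plan([(T+[0,0,.012],lean(),-1)],n_max=.03)
E
```

```text
[ 0.66430991 -0.13886715  0.12114066]
[[0.0002,-0.0065,0.0267,0.0,0.0,0.0,-1.0],[0.0002,-0.0065,0.0267,-0.001,0.0,0.0,-1.0],[0.0002,-0.0065,0.0268,0.0,0.0,0.0,-1.0],[0.0003,-0.0065,0.0267,-0.001,0.0,-0.001,-1.0],[0.0002,-0.0065,0.0268,0.0,0.0,0.0,-1.0]]
```

>>> {"name": "jog_arm", "arguments": {
  "motion": [
    [0.001, -0.0065, 0.027, -0.001, 0, 0, -1],
    [0, -0.0065, 0.027, 0, 0, 0, -1],
    [0, -0.0065, 0.027, -0.001, 0, 0, -1],
    [0, -0.0065, 0.0265, 0, 0, 0, -1],
    [0, -0.0065, 0.0265, 0, 0, 0, -1]
  ]
}}

```text
time_s: 14.9
ee_pos: [0.6646, -0.1391, 0.1324]
eef_rot: [2.881, 0.0, 1.593]
force: [-0.3, -0.6, -2.7]
grip_width: 0.0099
grip_force: 25.0
```

>>> {"name": "jog_arm", "arguments": {
  "motion": [
    [0, 0, 0, 0, 0, 0, -1],
    [0, 0, 0, 0, 0, 0, -1],
    [0, 0, 0, 0, 0, 0, -1]
  ]
}}

```text
time_s: 15.2
ee_pos: [0.6658, -0.1387, 0.1355]
eef_rot: [2.878, 0.001, 1.594]
force: [-0.1, -0.7, -2.2]
grip_width: 0.0101
grip_force: 25.0
```

>>> {"name": "jog_arm", "arguments": {
  "motion": [
    [0, -0.0015, 0.005, 0, 0, 0, -1],
    [0, -0.0015, 0.005, 0, 0, 0, -1],
    [0, 0, 0, 0, 0, 0, -1],
    [0, 0, 0, 0, 0, 0, -1]
  ]
}}

```text
time_s: 15.6
ee_pos: [0.6649, -0.1381, 0.1228]
eef_rot: [2.881, 0.0, 1.594]
force: [0.1, 0.2, -2.1]
grip_width: 0.0097
grip_force: 25.0
```

>>> {"name": "jog_arm", "arguments": {
  "motion": [
    [0, -0.0005, 0.0015, 0, 0, 0, -1],
    [0, 0, 0, 0, 0, 0, -1],
    [0, 0, 0, 0, 0, 0, -1]
  ]
}}

```text
time_s: 15.9
ee_pos: [0.6648, -0.1382, 0.1213]
eef_rot: [2.88, 0.0, 1.594]
force: [-0.2, 0.9, -2.3]
grip_width: 0.0103
grip_force: 25.0
```

Run:
```python
from h import *
o=ctrl.get_obs();T=drop(-.0645,s=.094);d=o['ee_pos']-T;print(o['ee_pos'],o['eef_rot'],o['force'],'err v,u,z',d@V,d@U,d[2])
im,m=shot('wrist','w5.png')
cv2.imwrite('pics/w5.png',cv2.resize(im[:,:,::-1],(768,576),interpolation=cv2.INTER_CUBIC))
```

```text
[ 0.66482102 -0.13818611  0.1213262 ] [2.88046700e+00 3.05622287e-04 1.59430906e+00] [-0.22596029  0.87617421 -2.33454944] err v,u,z 0.000526976620232304 0.0006688400282695473 0.00018554224121852814
```

View pics/w5.png

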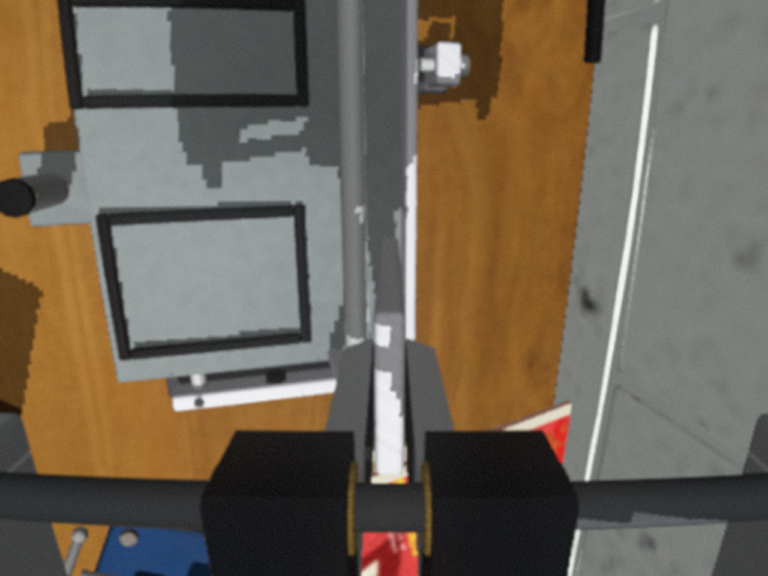

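The foot at about (389,240) is inside the channel, between the bar (353) and the far lip (408). I'll lower it to contact and release.

>>> {"name": "jog_arm", "arguments": {
  "motion": [
    [0, -0.0005, 0.002, 0, 0, 0, -1],
    [0, 0, 0, 0, 0, 0, -1],
    [0, 0, 0, 0, 0, 0, -1]
  ]
}}

```text
time_s: 16.25
ee_pos: [0.6648, -0.1382, 0.1192]
eef_rot: [2.881, 0.0, 1.594]
force: [0.5, -0.2, -1.7]
grip_width: 0.01
grip_force: 25.0
```

>>> {"name": "jog_arm", "arguments": {
  "motion": [
    [0, -0.0005, 0.0015, 0, 0, 0, -1],
    [0, 0, 0, 0, 0, 0, -1],
    [0, 0, 0, 0, 0, 0, -1]
  ]
}}

```text
time_s: 16.55
ee_pos: [0.665, -0.1383, 0.119]
eef_rot: [2.879, 0.001, 1.594]
force: [-4.8, 1.1, 8.4]
grip_width: 0.0099
grip_force: 25.0
```

>>> {"name": "jog_arm", "arguments": {
  "motion": [
    [0, 0, 0, 0, 0, 0, -0.4],
    [0, 0, 0, 0, 0, 0, -0.4],
    [0, 0, 0, 0, 0, 0, -0.4],
    [0, 0, 0, 0, 0, 0, -0.4],
    [0, 0, 0, 0, 0, 0, -0.4]
  ]
}}

```text
time_s: 17.05
ee_pos: [0.6647, -0.1382, 0.1175]
eef_rot: [2.881, 0.0, 1.594]
force: [-0.1, 0.1, 1.4]
grip_width: 0.028
grip_force: 0.0
```

>>> {"name": "jog_arm", "arguments": {
  "motion": [
    [0, 0, -0.02, 0, 0, 0, -0.4],
    [0, 0, -0.03, 0, 0, 0, -0.4],
    [0, 0, -0.04, 0, 0, 0, -0.4],
    [0, 0, -0.04, 0, 0, 0, -0.4],
    [0, 0, -0.02, 0, 0, 0, -0.4]
  ]
}}

```text
time_s: 17.55
ee_pos: [0.6261, -0.1392, 0.2666]
eef_rot: [2.876, 0.002, 1.594]
force: [0.1, 0.2, 0.3]
grip_width: 0.0287
grip_force: 0.0
```

Run:
```python
from h import *
o=ctrl.get_obs();print(o['ee_pos'],o['force'])
im,m=shot('wrist','w6.png')
cv2.imwrite('pics/w6.png',cv2.resize(im[:,:,::-1],(768,576),interpolation=cv2.INTER_CUBIC))
c=np.array([.4000,-.3004,0])
print('to p2')
e=plan([([.40,-.3004,.27],rot(YR),-.2),([.40,-.3004,.1],rot(YR),-.2)])
print('carry')
plan([(drop(0,s=.094)+[0,0,.15],lean(),-1)],start=([.40,-.3004,.27],rot(YR)))
```

```text
[ 0.62607104 -0.13923538  0.2665935 ] [0.10362036 0.24028409 0.26488569]
to p2
[[-0.0222,-0.0317,-0.0088,0.038,-0.001,0.011,-0.2],[-0.0226,-0.0317,-0.0076,0.038,-0.001,0.011,-0.2],[-0.023,-0.0317,-0.0063,0.038,-0.001,0.011,-0.2],[-0.0233,-0.0317,-0.0051,0.038,-0.001,0.011,-0.2],[-0.0236,-0.0316,-0.0039,0.039,-0.001,0.011,-0.2]]
[[-0.024,-0.0315,-0.0026,0.038,-0.001,0.012,-0.2],[-0.0244,-0.0313,-0.0014,0.039,-0.002,0.011,-0.2],[0.0,0.0,0.034,0.0,0.0,0.0,-0.2],[0.0,0.0,0.034,0.0,0.0,0.0,-0.2],[0.0,0.0,0.034,0.0,0.0,0.0,-0.2]]
[[0.0,0.0,0.034,0.0,0.0,0.0,-0.2],[0.0,0.0,0.034,0.0,0.0,0.0,-0.2]]
carry
[[0.0267,0.0278,-0.0001,-0.029,0.001,-0.009,-1.0],[0.0264,0.028,0.0007,-0.029,0.001,-0.009,-1.0],[0.0262,0.0282,0.0015,-0.029,0.001,-0.009,-1.0],[0.0259,0.0284,0.0024,-0.029,0.001,-0.009,-1.0],[0.0257,0.0285,0.0033,-0.029,0.001,-0.008,-1.0]]
[[0.0254,0.0286,0.0041,-0.029,0.001,-0.008,-1.0],[0.0252,0.0287,0.005,-0.029,0.001,-0.009,-1.0],[0.0249,0.0288,0.0058,-0.028,0.002,-0.008,-1.0],[0.0247,0.0288,0.0066,-0.029,0.001,-0.009,-1.0]]
```

View pics/w6.png

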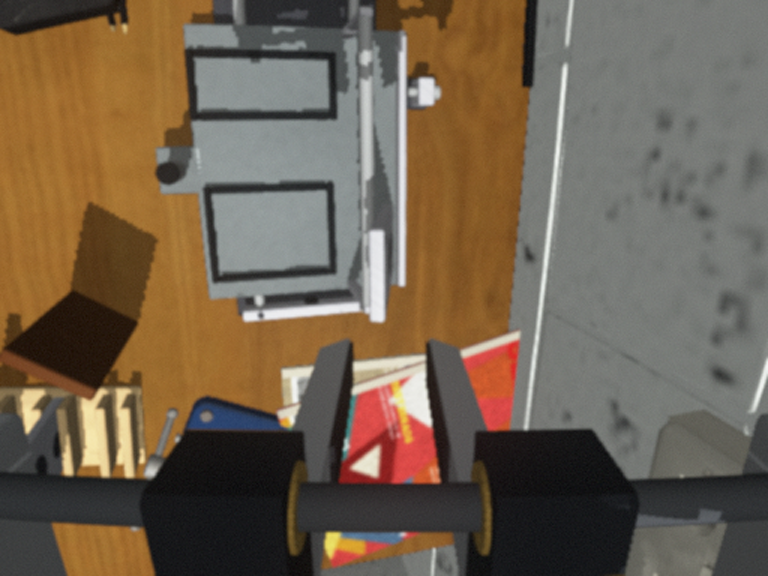

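The first plate leans on the bar, its top edge running (377,231) to (377,320). Next is plate 2.

>>> {"name": "jog_arm", "arguments": {
  "motion": [
    [-0.022, -0.032, -0.009, 0.038, -0.001, 0.011, -0.2],
    [-0.023, -0.032, -0.008, 0.038, -0.001, 0.011, -0.2],
    [-0.023, -0.032, -0.006, 0.038, -0.001, 0.011, -0.2],
    [-0.023, -0.032, -0.005, 0.038, -0.001, 0.011, -0.2],
    [-0.024, -0.032, -0.004, 0.038, -0.001, 0.011, -0.2]
  ]
}}

```text
time_s: 18.1
ee_pos: [0.4614, -0.255, 0.2635]
eef_rot: [3.073, -0.004, 1.539]
force: [-0.9, -1.1, 0.1]
grip_width: 0.0375
grip_force: 0.0
```

>>> {"name": "jog_arm", "arguments": {
  "motion": [
    [-0.024, -0.0315, -0.003, 0.038, -0.001, 0.012, -0.2],
    [-0.024, -0.031, -0.001, 0.038, -0.002, 0.011, -0.2],
    [0, 0, 0, 0, 0, 0, -0.2],
    [0, 0, 0, 0, 0, 0, -0.2],
    [0, 0, 0, 0, 0, 0, -0.2]
  ]
}}

```text
time_s: 18.6
ee_pos: [0.399, -0.2994, 0.2644]
eef_rot: [-3.137, -0.002, 1.517]
force: [0.0, -0.4, 0.1]
grip_width: 0.0378
grip_force: 0.0
```

Run:
```python
from h import *
o=ctrl.get_obs();print(o['ee_pos'],o['eef_rot'])
plan([([.40,-.3004,.2],rot(YR),-.2)])
import re
# first plate check in w6 (reconstruct camera: same tool pose as then is gone, so use scene)
t,mt=shot('top','t4.png')
```

```text
[ 0.3989847 -0.2994483  0.2644112] [-3.13663649e+00 -2.06153675e-03  1.51698576e+00]
[[-0.0005,0.0007,0.0322,-0.002,-0.001,0.001,-0.2],[-0.0005,0.0006,0.0322,-0.003,-0.001,0.0,-0.2]]
```

>>> {"name": "jog_arm", "arguments": {
  "motion": [
    [-0.0005, 0.0005, 0.032, -0.002, -0.001, 0.001, -0.2],
    [-0.0005, 0.0005, 0.032, -0.003, -0.001, 0, -0.2],
    [0, 0, 0.034, 0, 0, 0, -0.2],
    [0, 0, 0.034, 0, 0, 0, -0.2],
    [0, 0, 0.032, 0, 0, 0, -0.2]
  ]
}}

```text
time_s: 19.15
ee_pos: [0.3996, -0.3001, 0.0993]
eef_rot: [3.142, 0.0, 1.517]
force: [0.2, -0.1, 0.4]
grip_width: 0.0377
grip_force: 0.0
```

>>> {"name": "jog_arm", "arguments": {
  "motion": [
    [0, 0, 0, 0, 0, 0, -0.2],
    [0, 0, 0, 0, 0, 0, -0.2],
    [0, 0, 0, 0, 0, 0, -0.2]
  ]
}}

```text
time_s: 19.45
ee_pos: [0.4, -0.3013, 0.1026]
eef_rot: [3.14, 0.002, 1.516]
force: [0.4, -0.6, -0.4]
grip_width: 0.0377
grip_force: 0.0
```

>>> {"name": "jog_arm", "arguments": {
  "motion": [
    [0, 0, 0, 0, 0, 0, -1],
    [0, 0, 0, 0, 0, 0, -1],
    [0, 0, 0, 0, 0, 0, -1],
    [0, 0, 0, 0, 0, 0, -1],
    [0, 0, 0, 0, 0, 0, -1]
  ],
  "squeeze": 25
}}

```text
time_s: 19.95
ee_pos: [0.399, -0.301, 0.1011]
eef_rot: [-3.141, 0.0, 1.515]
force: [-2.5, 1.0, 3.9]
grip_width: 0.0098
grip_force: 24.9
```

>>> {"name": "jog_arm", "arguments": {
  "motion": [
    [0, 0, -0.02, 0, 0, 0, -1],
    [0, 0, -0.035, 0, 0, 0, -1],
    [0, 0, -0.04, 0, 0, 0, -1],
    [0, 0, -0.04, 0, 0, 0, -1],
    [0, 0, -0.036, 0, 0, 0, -1]
  ]
}}

```text
time_s: 20.45
ee_pos: [0.3989, -0.3007, 0.2736]
eef_rot: [3.141, 0.001, 1.515]
force: [0.5, -0.3, -2.1]
grip_width: 0.0098
grip_force: 25.0
```

>>> {"name": "jog_arm", "arguments": {
  "motion": [
    [0, 0, 0, 0, 0, 0, -1],
    [0.027, 0.028, 0, -0.029, 0.001, -0.009, -1],
    [0.026, 0.028, 0.001, -0.029, 0.001, -0.009, -1],
    [0.026, 0.028, 0.002, -0.029, 0.001, -0.009, -1],
    [0.026, 0.028, 0.002, -0.029, 0.001, -0.009, -1]
  ]
}}

```text
time_s: 20.95
ee_pos: [0.5163, -0.1995, 0.2703]
eef_rot: [3.026, -0.003, 1.551]
force: [0.4, -0.7, -1.1]
grip_width: 0.0097
grip_force: 25.0
```

>>> {"name": "jog_arm", "arguments": {
  "motion": [
    [0.026, 0.028, 0.003, -0.029, 0.001, -0.008, -1],
    [0.025, 0.029, 0.004, -0.029, 0.001, -0.008, -1],
    [0.025, 0.029, 0.005, -0.029, 0.001, -0.009, -1],
    [0.025, 0.029, 0.006, -0.028, 0.002, -0.008, -1],
    [0.025, 0.029, 0.006, -0.029, 0.001, -0.009, -1]
  ]
}}

```text
time_s: 21.45
ee_pos: [0.6627, -0.0738, 0.2714]
eef_rot: [2.883, -0.0, 1.594]
force: [-0.1, -0.2, -1.8]
grip_width: 0.0102
grip_force: 25.0
```

>>> {"name": "jog_arm", "arguments": {
  "motion": [
    [0, 0, 0, 0, 0, 0, -1],
    [0, 0, 0, 0, 0, 0, -1],
    [0, 0, 0, 0, 0, 0, -1],
    [0, 0, 0, 0, 0, 0, -1]
  ]
}}

```text
time_s: 21.85
ee_pos: [0.6615, -0.076, 0.2731]
eef_rot: [2.882, 0.001, 1.593]
force: [-0.0, 0.4, -2.1]
grip_width: 0.01
grip_force: 25.0
```

Run:
```python
from h import *
o=ctrl.get_obs();print(o['ee_pos'],o['eef_rot'],o['grip_width'])
T=drop(0,s=.094);print(T)
plan([(T+[0,0,.012],lean(),-1)],n_max=.03)
```

```text
[ 0.66150248 -0.07597602  0.27310555] [2.88200952e+00 5.07048000e-04 1.59259955e+00] 0.010038831373667035
[ 0.6627943  -0.07438496  0.12114066]
[[0.0003,-0.0069,0.0271,0.0,0.0,0.0,-1.0],[0.0003,-0.0069,0.0271,0.0,0.0,0.0,-1.0],[0.0003,-0.0069,0.0271,0.0,0.0,-0.001,-1.0],[0.0004,-0.007,0.0272,0.0,0.0,0.0,-1.0],[0.0003,-0.0069,0.0271,0.0,0.001,-0.001,-1.0]]
```

>>> {"name": "jog_arm", "arguments": {
  "motion": [
    [0.0005, -0.007, 0.027, 0, 0, 0, -1],
    [0.0005, -0.007, 0.027, 0, 0, 0, -1],
    [0.0005, -0.007, 0.027, 0, 0, -0.001, -1],
    [0, -0.007, 0.027, 0, 0, 0, -1],
    [0, -0.007, 0.027, 0, 0, -0.001, -1]
  ]
}}

```text
time_s: 22.35
ee_pos: [0.6624, -0.0744, 0.133]
eef_rot: [2.881, 0.001, 1.595]
force: [-0.1, -0.1, -1.2]
grip_width: 0.0103
grip_force: 25.0
```

>>> {"name": "jog_arm", "arguments": {
  "motion": [
    [0, -0.001, 0.004, 0, 0, 0, -1],
    [0, -0.0015, 0.005, 0, 0, 0, -1],
    [0, 0, 0, 0, 0, 0, -1],
    [0, 0, 0, 0, 0, 0, -1],
    [0, 0, 0, 0, 0, 0, -1]
  ]
}}

```text
time_s: 22.85
ee_pos: [0.6631, -0.0738, 0.1256]
eef_rot: [2.88, 0.001, 1.596]
force: [0.1, 0.2, -1.0]
grip_width: 0.01
grip_force: 25.0
```

Run:
```python
from h import *
o=ctrl.get_obs();T=drop(0,s=.095);d=o['ee_pos']-T;print(o['ee_pos'],o['eef_rot'],o['force'],'err v,u,z',d@V,d@U,d[2])
```

```text
[ 0.6631099  -0.07378147  0.12564907] [2.88004107e+00 1.34365905e-03 1.59567896e+00] [ 0.0578922   0.1569729  -1.00241136] err v,u,z 0.0005867706904443297 0.0005959022661238554 0.00354202204679277
```

>>> {"name": "jog_arm", "arguments": {
  "motion": [
    [0, -0.001, 0.0035, 0, 0, 0, -1],
    [0, 0, 0, 0, 0, 0, -1],
    [0, 0, 0, 0, 0, 0, -1]
  ]
}}

```text
time_s: 23.15
ee_pos: [0.6626, -0.0736, 0.1207]
eef_rot: [2.882, 0.001, 1.596]
force: [0.0, -0.6, -1.5]
grip_width: 0.0098
grip_force: 25.0
```

>>> {"name": "jog_arm", "arguments": {
  "motion": [
    [0, -0.0005, 0.002, 0, 0, 0, -1],
    [0, 0, 0, 0, 0, 0, -1],
    [0, 0, 0, 0, 0, 0, -1]
  ]
}}

```text
time_s: 23.45
ee_pos: [0.663, -0.0738, 0.12]
eef_rot: [2.88, 0.001, 1.596]
force: [-5.1, -0.1, 9.1]
grip_width: 0.0098
grip_force: 25.0
```

>>> {"name": "jog_arm", "arguments": {
  "motion": [
    [0, -0.0005, 0.001, 0, 0, 0, -1],
    [0, 0, 0, 0, 0, 0, -1],
    [0, 0, 0, 0, 0, 0, -1]
  ]
}}

```text
time_s: 23.75
ee_pos: [0.6631, -0.0739, 0.1199]
eef_rot: [2.879, 0.002, 1.596]
force: [-7.9, 0.7, 14.2]
grip_width: 0.0098
grip_force: 25.0
```

Contact. I'll release, retreat and plan plate 3.

>>> {"name": "jog_arm", "arguments": {
  "motion": [
    [0, 0, 0, 0, 0, 0, -0.4],
    [0, 0, 0, 0, 0, 0, -0.4],
    [0, 0, 0, 0, 0, 0, -0.4],
    [0, 0, 0, 0, 0, 0, -0.4],
    [0, 0, 0, 0, 0, 0, -0.4]
  ]
}}

```text
time_s: 24.25
ee_pos: [0.6624, -0.0737, 0.1175]
eef_rot: [2.882, 0.001, 1.596]
force: [0.5, 0.3, -0.3]
grip_width: 0.0283
grip_force: 0.0
```

>>> {"name": "jog_arm", "arguments": {
  "motion": [
    [0, 0, -0.02, 0, 0, 0, -0.4],
    [0, 0, -0.03, 0, 0, 0, -0.4],
    [0, 0, -0.04, 0, 0, 0, -0.4],
    [0, 0, -0.04, 0, 0, 0, -0.4],
    [0, 0, -0.02, 0, 0, 0, -0.4]
  ]
}}

```text
time_s: 24.75
ee_pos: [0.624, -0.0746, 0.2665]
eef_rot: [2.877, 0.002, 1.596]
force: [0.9, -0.8, -0.2]
grip_width: 0.0282
grip_force: 0.0
```

Run:
```python
from h import *
e=plan([([.3505,-.3025,.265],rot(YR),-.2)])
```

```text
[[-0.0246,-0.03,-0.0079,0.029,-0.001,0.009,-0.2],[-0.0248,-0.03,-0.007,0.029,-0.001,0.009,-0.2],[-0.0251,-0.0299,-0.0061,0.029,-0.001,0.009,-0.2],[-0.0254,-0.0299,-0.0052,0.03,-0.001,0.009,-0.2],[-0.0257,-0.0298,-0.0043,0.029,-0.001,0.009,-0.2]]
[[-0.0259,-0.0297,-0.0034,0.03,-0.001,0.009,-0.2],[-0.0262,-0.0295,-0.0025,0.029,-0.001,0.009,-0.2],[-0.0265,-0.0293,-0.0016,0.03,-0.001,0.008,-0.2],[-0.0266,-0.0292,-0.0006,0.029,-0.001,0.009,-0.2]]
```

>>> {"name": "jog_arm", "arguments": {
  "motion": [
    [-0.0245, -0.03, -0.008, 0.029, -0.001, 0.009, -0.2],
    [-0.025, -0.03, -0.007, 0.029, -0.001, 0.009, -0.2],
    [-0.025, -0.03, -0.006, 0.029, -0.001, 0.009, -0.2],
    [-0.0255, -0.03, -0.005, 0.03, -0.001, 0.009, -0.2],
    [-0.0255, -0.03, -0.004, 0.029, -0.001, 0.009, -0.2]
  ]
}}

```text
time_s: 25.25
ee_pos: [0.4703, -0.2018, 0.2618]
eef_rot: [3.029, -0.003, 1.55]
force: [-0.2, 0.2, -0.7]
grip_width: 0.0375
grip_force: 0.0
```

>>> {"name": "jog_arm", "arguments": {
  "motion": [
    [-0.026, -0.0295, -0.0035, 0.03, -0.001, 0.009, -0.2],
    [-0.026, -0.0295, -0.0025, 0.029, -0.001, 0.009, -0.2],
    [-0.0265, -0.0295, -0.0015, 0.03, -0.001, 0.008, -0.2],
    [-0.0265, -0.029, -0.0005, 0.029, -0.001, 0.009, -0.2],
    [0, 0, 0, 0, 0, 0, -0.2]
  ]
}}

```text
time_s: 25.75
ee_pos: [0.3482, -0.304, 0.2614]
eef_rot: [-3.136, 0.0, 1.512]
force: [0.5, 0.6, 0.0]
grip_width: 0.0375
grip_force: 0.0
```

>>> {"name": "jog_arm", "arguments": {
  "motion": [
    [0, 0, 0, 0, 0, 0, -0.2],
    [0, 0, 0, 0, 0, 0, -0.2]
  ]
}}

```text
time_s: 25.95
ee_pos: [0.3509, -0.3016, 0.2614]
eef_rot: [-3.138, -0.0, 1.516]
force: [0.4, -1.0, -1.0]
grip_width: 0.0374
grip_force: 0.0
```

Run:
```python
from h import *
o=ctrl.get_obs();print(o['ee_pos'],o['eef_rot'])
plan([([.3505,-.3025,.2],rot(YR),-.2)])
t,mt=shot('top','t5.png');w,mw=shot('wrist','w7.png');sc,ms=shot('scene','s5.png')
import pickle;pickle.dump((t,mt,w,mw),open('s5.pkl','wb'))
g=t[:,:,::-1]
C=np.zeros((600,800,3),np.uint8)
C[:300,:480]=cv2.resize(g[120:195,230:350],None,fx=4,fy=4,interpolation=cv2.INTER_CUBIC)
C[:300,485:800]=cv2.resize(w[150:290,190:337,::-1],(315,300),interpolation=cv2.INTER_CUBIC)
C[300:600,:400]=cv2.resize(sc[150:262,220:370,::-1],(400,300),interpolation=cv2.INTER_CUBIC)
C[300:600,405:705]=cv2.resize(g[195:255,210:270],None,fx=5,fy=5,interpolation=cv2.INTER_CUBIC)
cv2.imwrite('pics/c5.png',C)
```

```text
[ 0.3509364  -0.30156632  0.261352  ] [-3.13793200e+00 -4.65810177e-04  1.51613646e+00]
[[-0.0005,-0.0001,0.0307,-0.002,0.0,0.0,-0.2],[-0.0005,-0.0001,0.0307,-0.002,0.0,0.0,-0.2]]
```

View pics/c5.png

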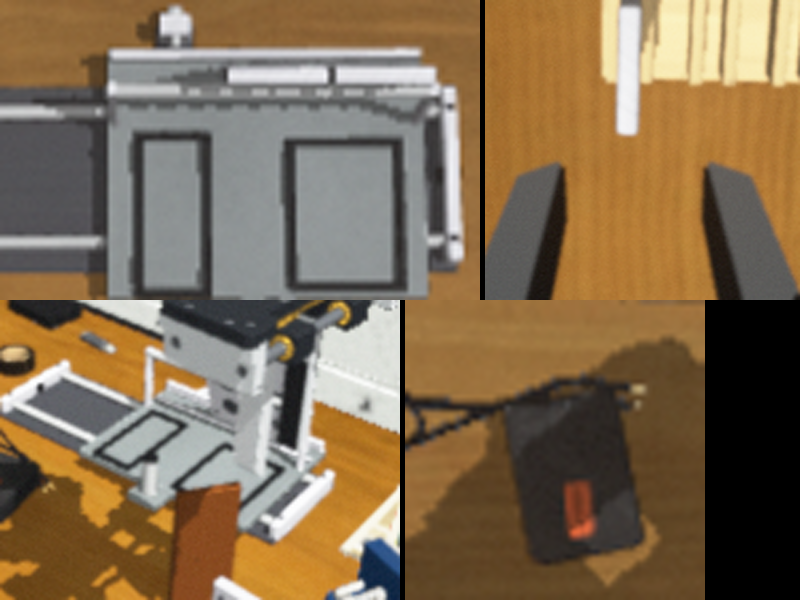

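Both placed plates stand side by side on the bar, their top edges at (228-328,75) and (335-435,75). The third plate's top edge in the wrist crop runs (630,8) to (627,133), and the case is unmoved at (575,475).

Run:
```python
from h import *
import pickle
t,mt,w,m=pickle.load(open('s5.pkl','rb'))
p=np.array([[630,8],[627,133]],float);q=np.c_[190+(p[:,0]-485)*147/315,150+p[:,1]*140/300]
print(at(m,q,.136).round(4).tolist())
s=lambda p:(np.array(p,float)+.5)/4-.5+[230,120]
for n,pp in(('A',[[335,75],[435,75]]),('B',[[228,75],[328,75]])):
    a=at(mt,s(pp),.152); print(n,a.round(4).tolist(),((a-CH)@V).round(4),((a-CH)@U).round(4))
s=lambda p:(np.array(p,float)-[405,300]+.5)/5-.5+[210,195]
a=at(mt,s([[503,405],[612,385],[645,540],[530,562]]),.026);print('case',a.round(4).tolist(),a.mean(0))
```

```text
[[0.3519, -0.2721, 0.136], [0.3473, -0.3299, 0.136]]
A [[0.6483, -0.1079, 0.152], [0.6499, -0.1669, 0.152]] [-0.0364 -0.0362] [-0.0331 -0.0922]
B [[0.6467, -0.0449, 0.152], [0.6482, -0.1038, 0.152]] [-0.0365 -0.0365] [ 0.0298 -0.029 ]
case [[0.473, 0.0961, 0.026], [0.485, 0.0395, 0.026], [0.4052, 0.0199, 0.026], [0.3922, 0.0789, 0.026]] [0.43884941 0.05863508 0.026     ]
```

>>> {"name": "jog_arm", "arguments": {
  "motion": [
    [0, -0.001, 0.031, -0.002, 0, 0, -0.2],
    [0, 0, 0.031, -0.002, 0, 0, -0.2],
    [0, 0, 0.034, 0, 0, 0, -0.2],
    [0, 0, 0.034, 0, 0, 0, -0.2],
    [0, 0, 0.033, 0, 0, 0, -0.2]
  ]
}}

```text
time_s: 26.6
ee_pos: [0.3495, -0.3014, 0.0971]
eef_rot: [3.141, -0.0, 1.517]
force: [0.3, -1.4, 0.3]
grip_width: 0.0378
grip_force: 0.0
```

>>> {"name": "jog_arm", "arguments": {
  "motion": [
    [0, 0, 0, 0, 0, 0, -0.2],
    [0, 0, 0, 0, 0, 0, -0.2],
    [0, 0, 0, 0, 0, 0, -0.2]
  ]
}}

```text
time_s: 26.9
ee_pos: [0.35, -0.3025, 0.1001]
eef_rot: [3.14, 0.001, 1.516]
force: [0.0, -0.1, 0.4]
grip_width: 0.0372
grip_force: 0.0
```

>>> {"name": "jog_arm", "arguments": {
  "motion": [
    [0, 0, 0, 0, 0, 0, -1],
    [0, 0, 0, 0, 0, 0, -1],
    [0, 0, 0, 0, 0, 0, -1],
    [0, 0, 0, 0, 0, 0, -1],
    [0, 0, 0, 0, 0, 0, -1]
  ],
  "squeeze": 25
}}

```text
time_s: 27.4
ee_pos: [0.349, -0.302, 0.0986]
eef_rot: [-3.141, -0.0, 1.515]
force: [-2.6, 1.0, 5.4]
grip_width: 0.0098
grip_force: 24.9
```

>>> {"name": "jog_arm", "arguments": {
  "motion": [
    [0, 0, -0.02, 0, 0, 0, -1],
    [0, 0, -0.035, 0, 0, 0, -1],
    [0, 0, -0.04, 0, 0, 0, -1],
    [0, 0, -0.04, 0, 0, 0, -1],
    [0, 0, -0.036, 0, 0, 0, -1]
  ]
}}

```text
time_s: 27.9
ee_pos: [0.3491, -0.3018, 0.2712]
eef_rot: [3.141, -0.0, 1.516]
force: [1.1, -0.6, -2.4]
grip_width: 0.0099
grip_force: 25.0
```

Run:
```python
from h import *
plan([(drop(.0645,s=.095)+[0,0,.15],lean(),-1)])
```

```text
[[0.0281,0.0268,-0.0001,-0.024,0.001,-0.007,-1.0],[0.0279,0.027,0.0006,-0.024,0.001,-0.007,-1.0],[0.0277,0.0272,0.0013,-0.024,0.001,-0.007,-1.0],[0.0275,0.0274,0.002,-0.023,0.001,-0.007,-1.0],[0.0273,0.0275,0.0026,-0.023,0.001,-0.007,-1.0]]
[[0.0271,0.0276,0.0033,-0.024,0.001,-0.007,-1.0],[0.0269,0.0277,0.004,-0.023,0.001,-0.007,-1.0],[0.0267,0.0278,0.0046,-0.024,0.001,-0.007,-1.0],[0.0265,0.0279,0.0053,-0.023,0.001,-0.007,-1.0],[0.0263,0.028,0.006,-0.024,0.001,-0.008,-1.0]]
[[0.026,0.028,0.0068,-0.023,0.0,-0.007,-1.0]]
```

>>> {"name": "jog_arm", "arguments": {
  "motion": [
    [0.028, 0.027, 0, -0.024, 0.001, -0.007, -1],
    [0.028, 0.027, 0.0005, -0.024, 0.001, -0.007, -1],
    [0.0275, 0.027, 0.0015, -0.024, 0.001, -0.007, -1],
    [0.0275, 0.0275, 0.002, -0.023, 0.001, -0.007, -1],
    [0.0275, 0.0275, 0.0025, -0.023, 0.001, -0.007, -1]
  ]
}}

```text
time_s: 28.4
ee_pos: [0.4919, -0.1679, 0.2694]
eef_rot: [3.023, -0.004, 1.551]
force: [0.1, -0.7, -0.9]
grip_width: 0.0099
grip_force: 25.0
```

>>> {"name": "jog_arm", "arguments": {
  "motion": [
    [0.027, 0.0275, 0.0035, -0.024, 0.001, -0.007, -1],
    [0.027, 0.0275, 0.004, -0.023, 0.001, -0.007, -1],
    [0.0265, 0.028, 0.0045, -0.024, 0.001, -0.007, -1],
    [0.0265, 0.028, 0.0055, -0.023, 0.001, -0.007, -1],
    [0.0265, 0.028, 0.006, -0.024, 0.001, -0.008, -1]
  ]
}}

```text
time_s: 28.9
ee_pos: [0.6338, -0.0352, 0.2693]
eef_rot: [2.905, -0.002, 1.587]
force: [-0.2, -0.3, -1.3]
grip_width: 0.0099
grip_force: 25.0
```

>>> {"name": "jog_arm", "arguments": {
  "motion": [
    [0.026, 0.028, 0.007, -0.023, 0, -0.007, -1],
    [0, 0, 0, 0, 0, 0, -1],
    [0, 0, 0, 0, 0, 0, -1],
    [0, 0, 0, 0, 0, 0, -1],
    [0, 0, 0, 0, 0, 0, -1]
  ]
}}

```text
time_s: 29.4
ee_pos: [0.6609, -0.011, 0.2699]
eef_rot: [2.882, -0.0, 1.593]
force: [0.1, 0.4, -1.9]
grip_width: 0.0098
grip_force: 25.0
```

Run:
```python
from h import *
o=ctrl.get_obs();print(o['ee_pos'],o['eef_rot'],o['grip_width'])
T=drop(.0645,s=.093);print(T)
plan([(T+[0,0,.012],lean(),-1)],n_max=.03)
```

```text
[ 0.66086669 -0.01099917  0.26985865] [ 2.88246659e+00 -5.52742428e-05  1.59260543e+00] 0.009757675124571744
[ 0.6615357  -0.00989672  0.12017427]
[[0.0002,-0.0069,0.0267,0.0,0.0,0.0,-1.0],[0.0002,-0.0069,0.0266,0.0,0.0,0.0,-1.0],[0.0002,-0.0069,0.0267,0.0,0.0,-0.001,-1.0],[0.0002,-0.007,0.0266,0.0,0.0,0.0,-1.0],[0.0003,-0.0069,0.0267,-0.001,0.0,-0.001,-1.0]]
```

>>> {"name": "jog_arm", "arguments": {
  "motion": [
    [0.0005, -0.007, 0.0265, 0, 0, 0, -1],
    [0.0005, -0.007, 0.0265, 0, 0, 0, -1],
    [0.0005, -0.007, 0.0265, 0, 0, -0.001, -1],
    [0, -0.007, 0.0265, 0, 0, 0, -1],
    [0, -0.007, 0.0265, -0.001, 0, -0.001, -1]
  ]
}}

```text
time_s: 29.9
ee_pos: [0.661, -0.0094, 0.1319]
eef_rot: [2.881, 0.0, 1.595]
force: [0.7, -0.3, -1.8]
grip_width: 0.0098
grip_force: 25.0
```

>>> {"name": "jog_arm", "arguments": {
  "motion": [
    [0, -0.001, 0.004, 0, 0, 0, -1],
    [0, -0.0015, 0.005, 0, 0, 0, -1],
    [0, 0, 0, 0, 0, 0, -1],
    [0, 0, 0, 0, 0, 0, -1],
    [0, 0, 0, 0, 0, 0, -1]
  ]
}}

```text
time_s: 30.4
ee_pos: [0.6617, -0.0087, 0.1244]
eef_rot: [2.88, 0.001, 1.596]
force: [-0.2, -0.3, -1.4]
grip_width: 0.0103
grip_force: 25.0
```

Run:
```python
from h import *
o=ctrl.get_obs();T=drop(.0645,s=.093);d=o['ee_pos']-T;print(o['ee_pos'],o['eef_rot'],o['force'],'err v,u,z',d@V,d@U,d[2])
```

```text
[ 0.66165991 -0.00865301  0.12443331] [2.87988836e+00 5.35560574e-04 1.59563144e+00] [-0.15094167 -0.25934651 -1.43515043] err v,u,z 0.00015340181886877623 0.0012404524386664605 0.004259039861394379
```

>>> {"name": "jog_arm", "arguments": {
  "motion": [
    [-0.001, -0.001, 0.004, 0, 0, 0, -1],
    [0, 0, 0, 0, 0, 0, -1],
    [0, 0, 0, 0, 0, 0, -1]
  ]
}}

```text
time_s: 30.7
ee_pos: [0.6613, -0.0096, 0.1189]
eef_rot: [2.882, 0.0, 1.596]
force: [-0.1, 0.2, -1.7]
grip_width: 0.0099
grip_force: 25.0
```

>>> {"name": "jog_arm", "arguments": {
  "motion": [
    [0, -0.0005, 0.002, 0, 0, 0, -1],
    [0, 0, 0, 0, 0, 0, -1],
    [0, 0, 0, 0, 0, 0, -1]
  ]
}}

```text
time_s: 31.0
ee_pos: [0.6619, -0.0097, 0.1177]
eef_rot: [2.88, 0.001, 1.596]
force: [1.0, -0.3, 2.5]
grip_width: 0.0097
grip_force: 25.0
```

>>> {"name": "jog_arm", "arguments": {
  "motion": [
    [0, -0.0005, 0.001, 0, 0, 0, -1],
    [0, 0, 0, 0, 0, 0, -1],
    [0, 0, 0, 0, 0, 0, -1]
  ]
}}

```text
time_s: 31.3
ee_pos: [0.6619, -0.0097, 0.1175]
eef_rot: [2.879, 0.001, 1.596]
force: [-2.2, -0.3, 9.9]
grip_width: 0.0094
grip_force: 25.0
```

>>> {"name": "jog_arm", "arguments": {
  "motion": [
    [0, 0, 0, 0, 0, 0, -0.4],
    [0, 0, 0, 0, 0, 0, -0.4],
    [0, 0, 0, 0, 0, 0, -0.4],
    [0, 0, 0, 0, 0, 0, -0.4],
    [0, 0, 0, 0, 0, 0, -0.4]
  ]
}}

```text
time_s: 31.8
ee_pos: [0.6611, -0.0096, 0.1157]
eef_rot: [2.882, 0.0, 1.596]
force: [-0.3, -0.3, -0.4]
grip_width: 0.0278
grip_force: 0.0
```

>>> {"name": "jog_arm", "arguments": {
  "motion": [
    [0, 0, -0.02, 0, 0, 0, -0.4],
    [0, 0, -0.03, 0, 0, 0, -0.4],
    [0, 0, -0.04, 0, 0, 0, -0.4],
    [0, 0, -0.04, 0, 0, 0, -0.4],
    [0, 0, -0.02, 0, 0, 0, -0.4]
  ]
}}

```text
time_s: 32.3
ee_pos: [0.6226, -0.0106, 0.2648]
eef_rot: [2.877, 0.001, 1.596]
force: [0.4, 0.6, -0.6]
grip_width: 0.0279
grip_force: 0.0
```

Run:
```python
from h import *
e=plan([([.4388,.0573,.20],rot(np.pi+.222),.7)],r_max=.13)
```

```text
[[0.0052,-0.0138,0.0011,0.014,0.017,-0.125,0.7],[0.0068,-0.013,0.0014,0.014,0.017,-0.125,0.7],[0.0084,-0.012,0.0017,0.014,0.017,-0.126,0.7],[0.0098,-0.0108,0.002,0.014,0.017,-0.125,0.7],[0.011,-0.0095,0.0023,0.014,0.017,-0.126,0.7]]
[[0.0121,-0.008,0.0026,0.014,0.016,-0.125,0.7],[0.0129,-0.0064,0.0029,0.014,0.016,-0.126,0.7],[0.0136,-0.0047,0.0032,0.013,0.016,-0.125,0.7],[0.014,-0.0029,0.0035,0.013,0.017,-0.126,0.7],[0.0142,-0.0011,0.0037,0.014,0.017,-0.125,0.7]]
[[0.0142,0.0007,0.004,0.014,0.016,-0.126,0.7],[0.0139,0.0025,0.0042,0.013,0.017,-0.125,0.7],[0.0135,0.0043,0.0043,0.014,0.016,-0.126,0.7],[0.0127,0.006,0.0045,0.013,0.017,-0.125,0.7]]
```

>>> {"name": "jog_arm", "arguments": {
  "motion": [
    [0.005, -0.014, 0.001, 0.014, 0.017, -0.125, 0.7],
    [0.007, -0.013, 0.0015, 0.014, 0.017, -0.125, 0.7],
    [0.0085, -0.012, 0.0015, 0.014, 0.017, -0.126, 0.7],
    [0.01, -0.011, 0.002, 0.014, 0.017, -0.125, 0.7],
    [0.011, -0.0095, 0.0025, 0.014, 0.017, -0.126, 0.7]
  ]
}}

```text
time_s: 32.8
ee_pos: [0.5558, 0.0141, 0.2376]
eef_rot: [2.972, 0.053, 2.232]
force: [0.4, -0.0, 0.1]
grip_width: 0.0646
grip_force: 0.0
```

>>> {"name": "jog_arm", "arguments": {
  "motion": [
    [0.012, -0.008, 0.0025, 0.014, 0.016, -0.125, 0.7],
    [0.013, -0.0065, 0.003, 0.014, 0.016, -0.126, 0.7],
    [0.0135, -0.0045, 0.003, 0.013, 0.016, -0.125, 0.7],
    [0.014, -0.003, 0.0035, 0.013, 0.017, -0.126, 0.7],
    [0.014, -0.001, 0.0035, 0.014, 0.017, -0.125, 0.7]
  ]
}}

```text
time_s: 33.3
ee_pos: [0.4904, 0.0383, 0.2153]
eef_rot: [3.075, 0.045, 2.864]
force: [-0.6, 0.9, -1.3]
grip_width: 0.0798
grip_force: 0.0
```

>>> {"name": "jog_arm", "arguments": {
  "motion": [
    [0.014, 0.0005, 0.004, 0.014, 0.016, -0.126, 0.7],
    [0.014, 0.0025, 0.004, 0.013, 0.017, -0.125, 0.7],
    [0.0135, 0.0045, 0.0045, 0.014, 0.016, -0.126, 0.7],
    [0.0125, 0.006, 0.0045, 0.013, 0.017, -0.125, 0.7],
    [0, 0, 0, 0, 0, 0, 0.7]
  ]
}}

```text
time_s: 33.8
ee_pos: [0.4376, 0.0579, 0.1969]
eef_rot: [3.14, -0.005, -2.917]
force: [0.8, 0.2, -0.1]
grip_width: 0.0799
grip_force: 0.0
```

>>> {"name": "jog_arm", "arguments": {
  "motion": [
    [0, 0, 0, 0, 0, 0, 0.7],
    [0, 0, 0, 0, 0, 0, 0.7]
  ]
}}

```text
time_s: 34.0
ee_pos: [0.439, 0.0572, 0.1975]
eef_rot: [3.14, -0.004, -2.923]
force: [0.6, -0.4, -0.0]
grip_width: 0.0799
grip_force: 0.0
```

Run:
```python
from h import *
import pickle
o=ctrl.get_obs();print(o['ee_pos'],o['eef_rot'])
t,mt=shot('top','t8.png');w,m=shot('wrist','w8.png');sc,ms=shot('scene','s8.png');pickle.dump((t,mt,w,m),open('s8.pkl','wb'))
Q=rot(np.pi+.222)
plan([([.4388,.0573,.12],Q,.7)])
C=np.zeros((600,800,3),np.uint8)
C[:384,:512]=w[:,:,::-1]
C[390:590,:320]=cv2.resize(t[120:170,230:310,::-1],None,fx=4,fy=4,interpolation=cv2.INTER_CUBIC)
C[390:590,330:630]=cv2.resize(t[195:255,210:300,::-1],(300,200),interpolation=cv2.INTER_CUBIC)
C[:384,515:800]=cv2.resize(sc[140:268,215:310,::-1],(285,384),interpolation=cv2.INTER_CUBIC)
cv2.imwrite('pics/c8.png',C)
```

```text
[0.43902116 0.05722641 0.19746819] [ 3.13997259 -0.00358149 -2.92304442]
[[-0.0002,0.0,0.0386,0.001,-0.002,-0.001,0.7],[-0.0001,0.0,0.0387,0.001,-0.002,-0.001,0.7]]
```

View pics/c8.png

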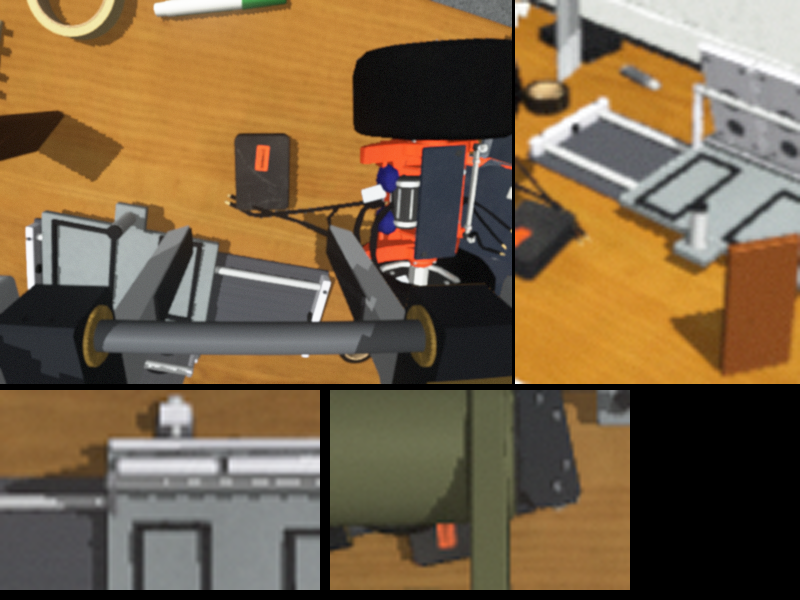

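The case corners in the wrist view are (235,135), (289,134), (291,207) and (238,211). The third plate leans next to the second (tops at (118-218,465) and from 228 on).

Run:
```python
from h import *
import pickle
t,mt,w,m=pickle.load(open('s8.pkl','rb'))
a=at(m,[[235,135],[289,134],[291,207],[238,211]],.026);print(a.round(4).tolist(),a.mean(0))
d=(a[2]+a[3]-a[0]-a[1])/2;print('ang',np.arctan2(d[1],d[0]),np.linalg.norm(d))
s=lambda p:(np.array(p,float)-[0,390]+.5)/4-.5+[230,120]
b=at(mt,s([[118,466],[218,466]]),.152);print(((b-CH)@V).round(4),((b-CH)@U).round(4))
c=a.mean(0);c[2]=.012
plan([([c[0],c[1],.12],rot(np.pi+.222),.7),(c,rot(np.pi+.222),.7)])
```

```text
[[0.4036, 0.022, 0.026], [0.39, 0.0778, 0.026], [0.4689, 0.0997, 0.026], [0.4866, 0.0423, 0.026]] [0.43726903 0.06045458 0.026     ]
ang 0.2551216508934764 0.08363155685982934
[-0.0371 -0.0371] [0.0945 0.0357]
[[0.0002,0.0017,0.0387,0.001,-0.002,-0.001,0.7],[0.0003,0.0017,0.0386,0.001,-0.002,-0.001,0.7],[0.0,0.0,0.036,0.0,0.0,0.0,0.7],[0.0,0.0,0.036,0.0,0.0,0.0,0.7],[0.0,0.0001,0.036,0.0,0.0,0.0,0.7]]
```

>>> {"name": "jog_arm", "arguments": {
  "motion": [
    [0, 0.001, 0.038, 0.001, -0.002, -0.007, 0.7],
    [0, 0.001, 0.038, 0.001, -0.002, -0.007, 0.7],
    [0, 0, 0.037, 0, 0, 0, 0.7],
    [0, 0, 0.037, 0, 0, 0, 0.7],
    [0, 0, 0.035, 0, 0, 0, 0.7]
  ]
}}

```text
time_s: 34.65
ee_pos: [0.4377, 0.0592, 0.0108]
eef_rot: [-3.141, -0.0, -2.907]
force: [0.9, 0.2, -0.3]
grip_width: 0.0799
grip_force: 0.0
```

>>> {"name": "jog_arm", "arguments": {
  "motion": [
    [0, 0, 0, 0, 0, 0, 0.7],
    [0, 0, 0, 0, 0, 0, 0.7],
    [0, 0, 0, 0, 0, 0, 0.7]
  ]
}}

```text
time_s: 34.95
ee_pos: [0.4389, 0.0593, 0.014]
eef_rot: [-3.141, 0.002, -2.906]
force: [0.1, -0.1, 0.5]
grip_width: 0.08
grip_force: 0.0
```

>>> {"name": "jog_arm", "arguments": {
  "motion": [
    [0, 0, 0, 0, 0, 0, -0.2],
    [0, 0, 0, 0, 0, 0, -0.2],
    [0, 0, 0, 0, 0, 0, -0.2],
    [0, 0, 0, 0, 0, 0, -0.2],
    [0, 0, 0, 0, 0, 0, -0.2]
  ],
  "squeeze": 15
}}

```text
time_s: 35.45
ee_pos: [0.4381, 0.0594, 0.0129]
eef_rot: [-3.141, 0.001, -2.906]
force: [-0.7, -0.4, 8.3]
grip_width: 0.0602
grip_force: 15.0
```

>>> {"name": "jog_arm", "arguments": {
  "motion": [
    [0, 0, -0.002, 0, 0, 0, -0.2],
    [0.015, 0, 0, 0, 0, 0, -0.2],
    [0.015, 0, 0, 0, 0, 0, -0.2],
    [0.015, 0, -0.003, 0, 0, 0, -0.2],
    [0, 0, 0, 0, 0, 0, -0.2]
  ]
}}

```text
time_s: 35.95
ee_pos: [0.3929, 0.0486, 0.0174]
eef_rot: [-3.141, -0.001, -2.906]
force: [0.5, 0.1, -0.1]
grip_width: 0.06
grip_force: 15.0
```

>>> {"name": "jog_arm", "arguments": {
  "motion": [
    [0, 0, -0.03, 0, 0, 0, -0.2],
    [0, 0, -0.04, 0, 0, 0, -0.2],
    [0, 0, -0.04, 0, 0, 0, -0.2],
    [0, 0, -0.03, 0, 0, 0, -0.2],
    [0, 0, 0, 0, 0, 0, -0.2]
  ]
}}

```text
time_s: 36.45
ee_pos: [0.3963, 0.0491, 0.161]
eef_rot: [-3.14, 0.006, -2.906]
force: [0.1, 0.2, -1.4]
grip_width: 0.0599
grip_force: 15.0
```

>>> {"name": "jog_arm", "arguments": {
  "motion": [
    [0, 0, 0, 0, 0, 0, -0.2],
    [0, 0, 0, 0, 0, 0, -0.2],
    [0, 0, 0, 0, 0, 0, -0.2]
  ]
}}

```text
time_s: 36.75
ee_pos: [0.3936, 0.0489, 0.1561]
eef_rot: [-3.142, -0.003, -2.906]
force: [-0.4, 0.3, -0.9]
grip_width: 0.0601
grip_force: 15.0
```

Run:
```python
from h import *
import pickle
o=ctrl.get_obs();print(o['ee_pos'],o['eef_rot'],o['grip_width'],o['force'])
w,m=shot('wrist','w9.png');pickle.dump((w,m,o),open('s9.pkl','wb'))
cv2.imwrite('pics/w9.png',cv2.resize(w[:,:,::-1],(768,576),interpolation=cv2.INTER_CUBIC))
```

```text
[0.39361306 0.04891948 0.15611965] [-3.14153056e+00 -2.57578809e-03 -2.90589316e+00] 0.06007211454694165 [-0.40382593  0.32430207 -0.91027973]
```

View pics/w9.png

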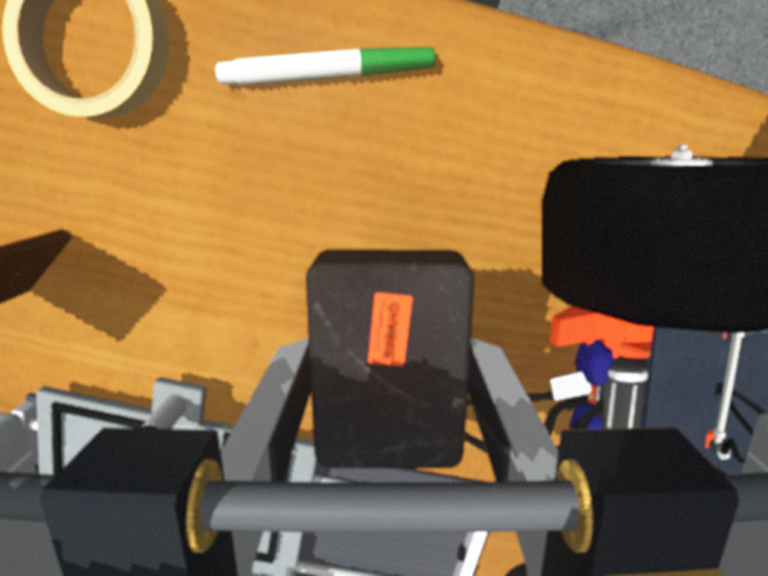

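The case is held squarely: its top face corners are (310,268), (471,268), (462,464) and (313,466).

```bash
cat >> h.py <<'E'
NW=PC+.0735*V-.0525*U
E
python3 - <<'E'
from h import *
import pickle
w,m,o=pickle.load(open('s9.pkl','rb'))
s=lambda p:(np.array(p,float)+.5)/1.5-.5
a=at(m,s([[310,268],[471,268],[462,464],[313,466]]),o['ee_pos'][2]+.0131)
q=R.from_euler('xyz',o['eef_rot']);l=q.inv().apply(a-o['ee_pos']);print(l.round(4).tolist(),l.mean(0))
off=l.mean(0)[0]; print('NW',NW)
Q=rot(np.pi+TH)
T=NW-Q.apply([off,0,0]); print(T)
e=plan([(T+[0,0,.17],Q,-.2)])
plan([(T+[0,0,.06],Q,-.2)],start=e)
E
```

```text
[[0.04, -0.0286, -0.013], [0.0401, 0.0275, -0.013], [-0.0402, 0.028, -0.0132], [-0.0412, -0.0314, -0.0132]] [-0.00032922 -0.00111374 -0.01310082]
NW [ 0.59221334 -0.12855841  0.        ]
[ 5.91884213e-01 -1.28566149e-01 -6.34055199e-38]
[[-0.0216,-0.0313,-0.002,0.0,0.0,0.03,-0.2],[-0.0225,-0.0306,-0.002,0.0,0.0,0.03,-0.2],[-0.0235,-0.0299,-0.002,0.0,0.0,0.03,-0.2],[-0.0243,-0.0292,-0.002,0.0,-0.001,0.031,-0.2],[-0.0252,-0.0284,-0.002,0.0,0.0,0.03,-0.2]]
[[-0.0261,-0.0277,-0.002,0.0,-0.001,0.031,-0.2],[-0.0269,-0.0268,-0.002,0.0,0.0,0.03,-0.2]]
[[0.0,0.0,0.0367,0.0,0.0,0.0,-0.2],[0.0,0.0,0.0367,0.0,0.0,0.0,-0.2],[-0.0001,0.0001,0.0366,0.0,0.0,0.0,-0.2]]
```

>>> {"name": "jog_arm", "arguments": {
  "motion": [
    [-0.0215, -0.0315, -0.002, 0, 0, 0.03, -0.2],
    [-0.0225, -0.0305, -0.002, 0, 0, 0.03, -0.2],
    [-0.0235, -0.03, -0.002, 0, 0, 0.03, -0.2],
    [-0.0245, -0.029, -0.002, 0, 0, 0.031, -0.2],
    [-0.025, -0.0285, -0.002, 0, 0, 0.03, -0.2]
  ]
}}

```text
time_s: 37.3
ee_pos: [0.5363, -0.0791, 0.1664]
eef_rot: [-3.141, -0.002, -3.058]
force: [-1.0, 0.5, -1.3]
grip_width: 0.0595
grip_force: 15.0
```

>>> {"name": "jog_arm", "arguments": {
  "motion": [
    [-0.026, -0.0275, -0.002, 0, -0.001, 0.031, -0.2],
    [-0.027, -0.027, -0.002, 0, -0.001, 0.03, -0.2],
    [0, 0, 0, 0, 0, 0, -0.2],
    [0, 0, 0, 0, 0, 0, -0.2],
    [0, 0, 0, 0, 0, 0, -0.2]
  ]
}}

```text
time_s: 37.8
ee_pos: [0.5915, -0.128, 0.1707]
eef_rot: [-3.142, 0.001, -3.117]
force: [-0.0, 0.6, 0.1]
grip_width: 0.06
grip_force: 15.0
```

>>> {"name": "jog_arm", "arguments": {
  "motion": [
    [0, 0, 0.03, 0, 0, 0, -0.2],
    [0, 0, 0.03, 0, 0, 0, -0.2],
    [0, 0, 0.03, 0, 0, 0, -0.2],
    [0, 0, 0.02, 0, 0, 0, -0.2],
    [0, 0, 0, 0, 0, 0, -0.2]
  ]
}}

```text
time_s: 38.3
ee_pos: [0.5905, -0.1276, 0.0589]
eef_rot: [3.141, -0.003, -3.117]
force: [0.1, 0.2, -1.0]
grip_width: 0.0599
grip_force: 15.0
```

>>> {"name": "jog_arm", "arguments": {
  "motion": [
    [0, 0, 0, 0, 0, 0, -0.2],
    [0, 0, 0, 0, 0, 0, -0.2]
  ]
}}

```text
time_s: 38.5
ee_pos: [0.5929, -0.1286, 0.063]
eef_rot: [-3.14, 0.004, -3.117]
force: [0.3, 0.2, -1.3]
grip_width: 0.0598
grip_force: 15.0
```

Run:
```python
from h import *
o=ctrl.get_obs();print(o['ee_pos'],o['eef_rot'],o['grip_width'])
plan([([.5915,-.128,.046],rot(np.pi+TH),-.2)])
```

```text
[ 0.59289491 -0.12863857  0.06304892] [-3.1403863   0.00394571 -3.11749623] 0.0598388929066301
[[0.0014,0.0007,0.017,-0.001,0.004,0.001,-0.2]]
```

>>> {"name": "jog_arm", "arguments": {
  "motion": [
    [0.0005, 0.0005, 0.01, 0, 0, 0, -0.2],
    [0, 0, 0.004, 0, 0, 0, -0.2],
    [0, 0, 0, 0, 0, 0, -0.2],
    [0, 0, 0, 0, 0, 0, -0.2],
    [0, 0, 0, 0, 0, 0, -0.2]
  ]
}}

```text
time_s: 39.0
ee_pos: [0.5919, -0.1283, 0.0475]
eef_rot: [-3.141, 0.002, -3.118]
force: [-1.4, 0.2, -1.2]
grip_width: 0.0599
grip_force: 15.0
```

>>> {"name": "jog_arm", "arguments": {
  "motion": [
    [0, 0, 0.003, 0, 0, 0, -0.2],
    [0, 0, 0, 0, 0, 0, -0.2],
    [0, 0, 0, 0, 0, 0, -0.2]
  ]
}}

```text
time_s: 39.3
ee_pos: [0.5917, -0.1283, 0.0442]
eef_rot: [-3.141, 0.001, -3.118]
force: [0.5, 0.2, -0.9]
grip_width: 0.0596
grip_force: 15.0
```

>>> {"name": "jog_arm", "arguments": {
  "motion": [
    [0, 0, 0.003, 0, 0, 0, -0.2],
    [0, 0, 0, 0, 0, 0, -0.2],
    [0, 0, 0, 0, 0, 0, -0.2]
  ]
}}

```text
time_s: 39.6
ee_pos: [0.5917, -0.1283, 0.0411]
eef_rot: [-3.141, 0.001, -3.118]
force: [-0.4, 0.3, -1.2]
grip_width: 0.0598
grip_force: 15.0
```

The case bottom is at about 28 mm, below the 32 mm wall tops with no contact force, so it is in the pocket. Releasing.

>>> {"name": "jog_arm", "arguments": {
  "motion": [
    [0, 0, 0.001, 0, 0, 0, -0.2],
    [0, 0, 0, 0, 0, 0, -0.2],
    [0, 0, 0, 0, 0, 0, 0.6],
    [0, 0, 0, 0, 0, 0, 0.6],
    [0, 0, 0, 0, 0, 0, 0.6]
  ]
}}

```text
time_s: 40.1
ee_pos: [0.5919, -0.1283, 0.0404]
eef_rot: [-3.141, 0.002, -3.118]
force: [-0.3, 0.8, -0.2]
grip_width: 0.0745
grip_force: 0.0
```

>>> {"name": "jog_arm", "arguments": {
  "motion": [
    [0, 0, 0, 0, 0, 0, 0.6],
    [0, 0, -0.03, 0, 0, 0, 0.6],
    [0, 0, -0.04, 0, 0, 0, 0.6],
    [0, 0, -0.04, 0, 0, 0, 0.6],
    [0, 0, -0.04, 0, 0, 0, 0.6]
  ]
}}

```text
time_s: 40.6
ee_pos: [0.5913, -0.1281, 0.192]
eef_rot: [-3.141, 0.002, -3.118]
force: [0.1, 0.5, -1.3]
grip_width: 0.0752
grip_force: 0.0
```

Run:
```python
from h import *
o=ctrl.get_obs();print(o['ee_pos'],o['eef_rot'])
Q=rot(np.pi+TH)
e=plan([([.5190,-.0775,.19],Q,0.1)])
plan([([.519,-.0775,.046],Q,.1)],start=e)
```

```text
[ 0.59129816 -0.12813238  0.19198538] [-3.14106786e+00  1.64630048e-03 -3.11791987e+00]
[[0.0237,0.0174,0.0006,0.0,0.001,0.0,0.1],[0.0237,0.0175,0.0006,0.0,0.0,0.0,0.1],[0.0237,0.0174,0.0007,-0.001,0.001,0.0,0.1]]
[[0.0,0.0,0.036,0.0,0.0,0.0,0.1],[0.0,0.0,0.036,0.0,0.0,0.0,0.1],[0.0,0.0,0.036,0.0,0.0,0.0,0.1],[-0.0001,0.0,0.036,0.0,0.0,0.0,0.1]]
```

>>> {"name": "jog_arm", "arguments": {
  "motion": [
    [0.0235, 0.0175, 0.0005, 0, 0, 0, 0.1],
    [0.0235, 0.0175, 0.0005, 0, 0, 0, 0.1],
    [0.024, 0.0175, 0.001, 0, 0, 0, 0.1],
    [0, 0, 0, 0, 0, 0, 0.1],
    [0, 0, 0, 0, 0, 0, 0.1]
  ]
}}

```text
time_s: 41.1
ee_pos: [0.5195, -0.0774, 0.1887]
eef_rot: [-3.141, 0.003, -3.117]
force: [-0.1, 0.8, 0.5]
grip_width: 0.0518
grip_force: 0.0
```

```bash
cat >> h.py <<'E'
def warp(im,m,z,x0,x1,y0,y1,mm=.0005):
    xs=np.arange(x1,x0,-mm);ys=np.arange(y1,y0,-mm);Y,X=np.meshgrid(ys,xs)
    p=proj(m,np.c_[X.ravel(),Y.ravel(),np.full(X.size,z)]).astype(np.float32).reshape(*X.shape,2)
    return cv2.remap(im,p[...,0],p[...,1],cv2.INTER_LINEAR)
def case(im,m,z=.053,box=(.5,.68,-.22,-.06)):
    W=warp(im,m,z,*box); g=W.max(2); b=cv2.morphologyEx((g<85).astype(np.uint8),cv2.MORPH_OPEN,np.ones((17,17)))
    hsv=cv2.cvtColor(W,cv2.COLOR_RGB2HSV); o=(hsv[...,1]>170)&(hsv[...,2]>150)&((hsv[...,0]<12)); b[cv2.dilate(o.astype(np.uint8),np.ones((9,9)))>0]=1
    n,l,s,c=cv2.connectedComponentsWithStats(b)
    for i in range(1,n):
        if s[i,4]>3000:
            r=cv2.minAreaRect(np.argwhere(l==i)[:,::-1].astype(np.float32)); print('blob centre x,y',round(box[1]-r[0][1]*.0005,4),round(box[3]-r[0][0]*.0005,4),'size',r[1][0]*.0005,r[1][1]*.0005,'ang',r[2])
    return W
E
python3 - <<'E'
from h import *
import pickle
o=ctrl.get_obs();print(o['ee_pos'])
w,m=shot('wrist','w10.png');t,mt=shot('top','t10.png')
pickle.dump((t,mt,w,m),open('s10.pkl','wb'))
W=case(w,m);print('top');T=case(t,mt)
cv2.imwrite('pics/c10.png',np.hstack([cv2.resize(W,(320,360)),cv2.resize(T,(320,360))])[:,:,::-1])
E
```

```text
[ 0.51952949 -0.07735932  0.18869625]
blob centre x,y 0.6115 -0.129 size 0.06399999237060547 0.13699996948242188 ang -0.0
blob centre x,y 0.6623 -0.2025 size 0.035500000000000004 0.034 ang 90.0
top
blob centre x,y 0.5563 -0.1353 size 0.1016500244140625 0.15388018798828126 ang 88.04193115234375
```

```bash
cat >> h.py <<'E'
def label(im,m,z):
    h=cv2.cvtColor(im,cv2.COLOR_RGB2HSV); b=((h[...,1]>160)&(h[...,2]>90)&(h[...,0]<10)).astype(np.uint8)
    n,l,s,c=cv2.connectedComponentsWithStats(b)
    for i in range(1,n):
        if 25<s[i,4]<2500:
            r=cv2.minAreaRect(np.argwhere(l==i)[:,::-1].astype(np.float32)); yield at(m,[c[i]],z)[0].round(4),s[i,4],r[2]
E
python3 - <<'E'
from h import *
import pickle
w,m,o=pickle.load(open('s9.pkl','rb'));q=R.from_euler('xyz',o['eef_rot'])
for p,a,g in label(w,m,o['ee_pos'][2]+.0131): print('held',(q.inv().apply(p-o['ee_pos'])).round(4),a)
t,mt,w,m=pickle.load(open('s10.pkl','rb'))
for p,a,g in label(w,m,.053): print('w10',p,a,g)
for p,a,g in label(t,mt,.053): print('t10',p,a,g)
E
```

```text
held [ 0.0157 -0.0007 -0.013 ] 512
held [ 0.0159  0.0771 -0.013 ] 1531
held [-0.0306  0.1287 -0.0132] 36
w10 [ 0.5653 -0.1287  0.053 ] 95 90.0
w10 [ 0.6506 -0.331   0.053 ] 1963 25.641006469726562
w10 [ 0.7596 -0.3448  0.053 ] 235 71.56504821777344
t10 [ 0.796  -0.2803  0.053 ] 347 0.0
t10 [ 0.8049 -0.3505  0.053 ] 102 90.0
t10 [0.72   0.4799 0.053 ] 141 71.56504821777344
t10 [ 0.7346 -0.3998  0.053 ] 311 9.462322235107422
t10 [0.7052 0.5274 0.053 ] 37 63.43495178222656
t10 [ 0.6531 -0.3806  0.053 ] 563 53.97262954711914
t10 [0.6373 0.4213 0.053 ] 152 90.0
t10 [0.4735 0.2126 0.053 ] 209 90.0
t10 [0.45   0.2741 0.053 ] 61 75.96376037597656
t10 [0.4085 0.2594 0.053 ] 75 75.0685806274414
t10 [0.379  0.1817 0.053 ] 242 65.77225494384766
t10 [0.3623 0.2493 0.053 ] 79 90.0
```

>>> {"name": "jog_arm", "arguments": {
  "motion": [
    [0, 0, 0.036, 0, 0, 0, 0.1],
    [0, 0, 0.036, 0, 0, 0, 0.1],
    [0, 0, 0.036, 0, 0, 0, 0.1],
    [0, 0, 0.033, 0, 0, 0, 0.1],
    [0, 0, 0, 0, 0, 0, 0.1]
  ]
}}

```text
time_s: 41.7
ee_pos: [0.5177, -0.0774, 0.0432]
eef_rot: [3.14, -0.005, -3.118]
force: [-0.1, 1.1, 0.3]
grip_width: 0.0519
grip_force: 0.0
```

>>> {"name": "jog_arm", "arguments": {
  "motion": [
    [0, 0, 0, 0, 0, 0, 0.1],
    [0, 0, 0, 0, 0, 0, -0.5],
    [0, 0, 0, 0, 0, 0, -0.5],
    [0, 0, 0, 0, 0, 0, -0.5]
  ],
  "squeeze": 10
}}

```text
time_s: 42.1
ee_pos: [0.5201, -0.0776, 0.0483]
eef_rot: [-3.141, 0.004, -3.118]
force: [-0.1, -0.4, -0.3]
grip_width: 0.0314
grip_force: 0.0
```

>>> {"name": "jog_arm", "arguments": {
  "motion": [
    [0, 0, 0, 0, 0, 0, -1],
    [0, 0, 0, 0, 0, 0, -1],
    [0, 0, 0, 0, 0, 0, -1],
    [0, 0, 0, 0, 0, 0, -1]
  ],
  "squeeze": 20
}}

```text
time_s: 42.5
ee_pos: [0.5197, -0.0774, 0.0475]
eef_rot: [-3.141, 0.002, -3.118]
force: [-1.0, 1.3, 5.8]
grip_width: 0.0157
grip_force: 20.0
```

Run:
```python
from h import *
o=ctrl.get_obs();print(o['ee_pos'],o['eef_rot'],o['force'],o['grip_width'])
w,m=shot('wrist','w11.png')
for p,a,g in label(w,m,.053): print('w11',p,a,g)
```

```text
[ 0.51971568 -0.07739675  0.04749011] [-3.14107360e+00  2.11112955e-03 -3.11791157e+00] [-0.98192892  1.32829573  5.84795649] 0.015713078376613142
```

>>> {"name": "jog_arm", "arguments": {
  "motion": [
    [0, 0.003, 0, 0, 0, 0, -1],
    [0, 0.005, 0, 0, 0, 0, -1],
    [0, 0.007, 0, 0, 0, 0, -1],
    [0, 0.008, 0, 0, 0, 0, -1],
    [0, 0.008, 0, 0, 0, 0, -1]
  ]
}}

```text
time_s: 43.05
ee_pos: [0.5189, -0.0468, 0.0475]
eef_rot: [-3.14, 0.002, -3.118]
force: [-2.8, -3.6, 6.7]
grip_width: 0.0159
grip_force: 20.0
```

>>> {"name": "jog_arm", "arguments": {
  "motion": [
    [0, 0.008, 0, 0, 0, 0, -1],
    [0, 0.008, 0, 0, 0, 0, -1],
    [0, 0.008, 0, 0, 0, 0, -1],
    [0, 0.008, 0, 0, 0, 0, -1],
    [0, 0.008, 0, 0, 0, 0, -1]
  ]
}}

```text
time_s: 43.55
ee_pos: [0.5177, -0.0067, 0.0474]
eef_rot: [-3.14, 0.001, -3.118]
force: [-3.5, -2.9, 7.8]
grip_width: 0.0156
grip_force: 20.0
```

>>> {"name": "jog_arm", "arguments": {
  "motion": [
    [0, 0.008, 0, 0, 0, 0, -1],
    [0, 0.008, 0, 0, 0, 0, -1],
    [0, 0.008, 0, 0, 0, 0, -1],
    [0, 0.007, 0, 0, 0, 0, -1],
    [0, 0.006, 0, 0, 0, 0, -1]
  ]
}}

```text
time_s: 44.05
ee_pos: [0.5167, 0.0305, 0.0474]
eef_rot: [-3.14, 0.001, -3.118]
force: [-4.7, -2.7, 8.5]
grip_width: 0.0156
grip_force: 20.0
```

>>> {"name": "jog_arm", "arguments": {
  "motion": [
    [0, 0.004, 0, 0, 0, 0, -1],
    [0, 0.003, 0, 0, 0, 0, -1],
    [0, 0.002, 0, 0, 0, 0, -1],
    [0, 0.0015, 0, 0, 0, 0, -1],
    [0, 0.0015, 0, 0, 0, 0, -1]
  ]
}}

```text
time_s: 44.55
ee_pos: [0.5164, 0.0426, 0.0474]
eef_rot: [-3.141, 0.001, -3.118]
force: [-5.8, -4.0, 8.9]
grip_width: 0.0157
grip_force: 20.0
```

>>> {"name": "jog_arm", "arguments": {
  "motion": [
    [0, 0, 0, 0, 0, 0, -1],
    [0, 0, 0, 0, 0, 0, -1],
    [0, 0, 0, 0, 0, 0, -1]
  ]
}}

```text
time_s: 44.85
ee_pos: [0.5164, 0.0427, 0.0475]
eef_rot: [-3.141, 0.001, -3.118]
force: [-5.8, 1.8, 9.5]
grip_width: 0.0156
grip_force: 20.0
```

>>> {"name": "jog_arm", "arguments": {
  "motion": [
    [0, 0, 0, 0, 0, 0, 0],
    [0, 0, 0, 0, 0, 0, 0],
    [0, 0, 0, 0, 0, 0, 0],
    [0, 0, 0, 0, 0, 0, 0],
    [0, 0, 0, 0, 0, 0, 0]
  ]
}}

```text
time_s: 45.35
ee_pos: [0.5167, 0.0425, 0.047]
eef_rot: [-3.141, 0.002, -3.118]
force: [-0.7, 0.1, 0.3]
grip_width: 0.0466
grip_force: 0.0
```

>>> {"name": "jog_arm", "arguments": {
  "motion": [
    [0, 0, -0.04, 0, 0, 0, 0],
    [0, 0, -0.04, 0, 0, 0, 0],
    [0, 0, -0.04, 0, 0, 0, 0],
    [0, 0, -0.04, 0, 0, 0, 0],
    [0, 0, -0.04, 0, 0, 0, 0]
  ]
}}

```text
time_s: 45.85
ee_pos: [0.5161, 0.0426, 0.2488]
eef_rot: [-3.141, 0.002, -3.118]
force: [0.6, -0.3, -1.0]
grip_width: 0.0469
grip_force: 0.0
```

>>> {"name": "jog_arm", "arguments": {
  "motion": [
    [0.04, -0.03, 0, 0, 0, 0, 0],
    [0.04, -0.03, 0, 0, 0, 0, 0],
    [0.03, -0.03, 0, 0, 0, 0, 0],
    [0, -0.03, 0, 0, 0, 0, 0],
    [0, -0.03, 0, 0, 0, 0, 0]
  ]
}}

```text
time_s: 46.35
ee_pos: [0.4094, -0.1111, 0.2476]
eef_rot: [-3.141, 0.003, -3.118]
force: [0.5, -1.3, -0.6]
grip_width: 0.0467
grip_force: 0.0
```

>>> {"name": "jog_arm", "arguments": {
  "motion": [
    [0, -0.04, 0, 0, 0, 0, 0],
    [0, -0.04, 0, 0, 0, 0, 0],
    [0, 0, 0, 0, 0, 0, 0]
  ]
}}

```text
time_s: 46.65
ee_pos: [0.4115, -0.1932, 0.2467]
eef_rot: [-3.141, 0.001, -3.121]
force: [-0.3, -0.2, 1.2]
grip_width: 0.0468
grip_force: 0.0
```

Run:
```python
from h import *
import pickle
t,mt=shot('top','t12.png');w,m=shot('wrist','w12.png');sc,ms=shot('scene','s12.png')
pickle.dump((t,mt,w,m),open('s12.pkl','wb'));print(ctrl.get_obs()['ee_pos'])
for p,a,g in label(t,mt,.053):
    if abs(p[1])<.2: print('label',p,a,g)
C=np.zeros((600,800,3),np.uint8)
C[:320,:640]=cv2.resize(t[120:200,185:345,::-1],None,fx=4,fy=4,interpolation=cv2.INTER_CUBIC)
C[325:600,:400]=cv2.resize(w[:,:,::-1],(400,275))
C[325:600,405:800]=cv2.resize(sc[120:248,180:364,::-1],(395,275),interpolation=cv2.INTER_CUBIC)
cv2.imwrite('pics/c12.png',C)
```

```text
[ 0.41175347 -0.18955839  0.24690469]
label [ 0.5714 -0.0099  0.053 ] 48 8.130102157592773
label [0.3789 0.1819 0.053 ] 242 65.77225494384766
```

View pics/c12.png

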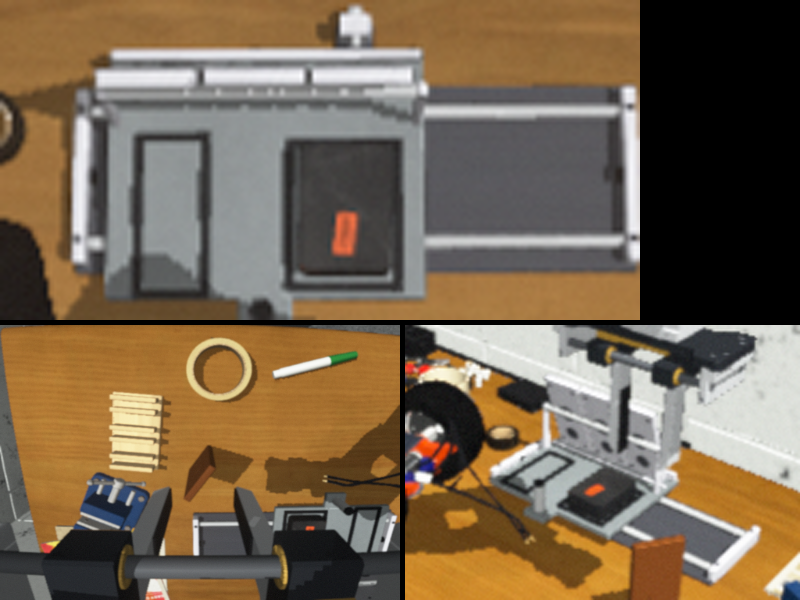

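The final view shows the case flat in the wide nest at (343,210) and three plates leaning side by side at (95-415,77). The carrier is 120 mm from the right-hand notch, and the robot is clear. Handing in.

```bash
python3 -c "
from station import ctrl
print(ctrl.hand_in())"
```

```text
the job is handed in; nothing more can be done
None
```

I handed the job in: the dark case lies in its nest, all three plates lean on the bar, and the carrier is at the left-hand station, 120 mm from the right-hand notch; I saw no cell holder on the bench, and the hand-in returned no verdict.

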